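# Open, refill and pump down the walnut canister, then put the topping jars away

## Task

Take the pump lid off the clear canister, pour all the walnuts from the steel cup into it and stand the empty cup upright on the counter; then fit the lid flat again and give the pump three full strokes, the knob pressed right down to its stop and let all the way up each time. Also stand every topping jar upright on the floor of the wooden tray with its label facing straight out over the tray's low front edge, and leave the mug, pepper mill, salt dish and butter dish alone.

Things in the scene. Friction and masses are not known exactly. Their poses are not given: they have to be found in the camera images.
- canister: the vacuum canister, fixed: a clear round jar with a steel band at its foot, closed at the start by the pump lid; outside 114 mm across, inside 106 mm, 115 mm high, inner floor 8 mm up; origin: centre of its underside, z up
- lid: pump lid, loose, 0.28 kg, starts fitted on the canister: black plug 94 mm across, 10 mm deep (foot tapered to 86), then a white disc 122 mm across, 12 mm thick, then a steel collar 40 mm across up to 32 mm; origin: centre of the plug's underside, z up. Fitted, the plug is in the canister's mouth (6 mm play), the disc on its rim, this origin 105 mm above the canister's
- pump (a joint): the lid's spring pump, m: 0 knob up, 0.024 knob down on its stop; springs up by itself; 3.4 N to start, about 10 N at the stop, where the knob's underside is 34 mm above the lid's origin. The knob can carry the lid
- pump_top (a point): centre of the top of the pump's black knob: knob 50 mm across, 18 mm thick, on a thin stem; with the knob up this point is 76 mm above the lid's origin
- cup: a straight plain steel cup, loose, 0.16 kg: 66 mm outside diameter (65 at the foot), wall 2.5 mm, 105 mm high, floor 4 mm thick; starts upright with all the walnuts in it; origin: centre of its underside, z up towards the mouth
- nut1_mid (a point): centre of walnut 1: a brown, round walnut in its shell, 27 mm across, 13 g; on the counter it rolls a little and then stops
- nut2_mid (a point): centre of walnut 2: a brown, round walnut in its shell, 27 mm across, 13 g; on the counter it rolls a little and then stops
- nut3_mid (a point): centre of walnut 3: a brown, round walnut in its shell, 27 mm across, 13 g; on the counter it rolls a little and then stops
- nut4_mid (a point): centre of walnut 4: a brown, round walnut in its shell, 27 mm across, 13 g; on the counter it rolls a little and then stops
- nut5_mid (a point): centre of walnut 5: a brown, round walnut in its shell, 27 mm across, 13 g; on the counter it rolls a little and then stops
- nut6_mid (a point): centre of walnut 6: a brown, round walnut in its shell, 27 mm across, 13 g; on the counter it rolls a little and then stops
- nut7_mid (a point): centre of walnut 7 (absent in some starts: None): a brown, round walnut in its shell, 27 mm across, 13 g; on the counter it rolls a little and then stops
- nut8_mid (a point): centre of walnut 8 (absent in some starts: None): a brown, round walnut in its shell, 27 mm across, 13 g; on the counter it rolls a little and then stops
- nut9_mid (a point): centre of walnut 9 (absent in some starts: None): a brown, round walnut in its shell, 27 mm across, 13 g; on the counter it rolls a little and then stops
- jar1: topping jar with red-brown contents (absent in some starts: None), loose, 0.24 kg: 62 mm across, 72 mm high with its wooden cap (60 mm across, the top 12 mm); white paper label with a red band on one side, red strip from it up over the cap to the cap's centre; origin: centre of its underside, z up, x towards the middle of the label
- jar2: topping jar with yellow contents (absent in some starts: None), loose, 0.24 kg: 62 mm across, 72 mm high with its wooden cap (60 mm across, the top 12 mm); white paper label with a red band on one side, red strip from it up over the cap to the cap's centre; origin: centre of its underside, z up, x towards the middle of the label
- jar3: topping jar with green contents (absent in some starts: None), loose, 0.24 kg: 62 mm across, 72 mm high with its wooden cap (60 mm across, the top 12 mm); white paper label with a red band on one side, red strip from it up over the cap to the cap's centre; origin: centre of its underside, z up, x towards the middle of the label
- tray: wooden jar tray, fixed: 120 mm (x) by 330 mm (y), floor 8 mm thick; rim 8 mm wide, reaching 26 mm at the back (-x) and both ends, only 12 mm along the front (+x), which looks away from the robot to the cook; inside 104 by 314 mm; origin: centre of its underside, z up, x towards its low front
- tray_front (a point): middle of the tray's low front edge, 60 mm in front (+x) of the tray's origin, 12 mm up
- mug: blue mug, bystander, 82 mm across, 92 mm high; origin: centre of its underside
- mill: dark wooden pepper mill, bystander, 58 mm across, 138 mm high; origin: centre of its underside
- salt: white salt dish, bystander, 72 mm across, 42 mm high; origin: centre of its underside
- butter: white butter dish, bystander, 90 by 160 mm, 71 mm high; origin: centre of its underside

How it is judged:
On the way, in this order (a step that is already met when the one before it is completed fails the run):
1. all the walnuts are in the canister (horizontal distance between each of nut1_mid, nut2_mid, nut3_mid, nut4_mid, nut5_mid, nut6_mid, nut7_mid, nut8_mid, nut9_mid and canister below 0.056 m and z of nut1_mid in the frame of canister between 0 and 0.105 m and z of nut2_mid in the frame of canister between 0 and 0.105 m and z of nut3_mid in the frame of canister between 0 and 0.105 m and z of nut4_mid in the frame of canister between 0 and 0.105 m and z of nut5_mid in the frame of canister between 0 and 0.105 m and z of nut6_mid in the frame of canister between 0 and 0.105 m and z of nut7_mid in the frame of canister between 0 and 0.105 m and z of nut8_mid in the frame of canister between 0 and 0.105 m and z of nut9_mid in the frame of canister between 0 and 0.105 m), for 0.3 s.
2. the lid is fitted flat on the canister, the pump knob up (horizontal distance between lid and canister below 0.01 m and z of lid in the frame of canister between 0.101 and 0.1085 m and angle between lid's own z axis and vertical below 0.05 rad and value of joint pump below 0.004 m), for 0.3 s.
3. first stroke: the pump knob is pressed down to its stop (horizontal distance between lid and canister below 0.01 m and z of lid in the frame of canister between 0.101 and 0.1085 m and angle between lid's own z axis and vertical below 0.05 rad and value of joint pump above 0.021 m), for 0.05 s.
4. the pump knob has come all the way up after the first stroke (value of joint pump below 0.004 m), for 0.05 s.
5. second stroke: the pump knob is pressed down to its stop (all of step 3), for 0.05 s.
6. the pump knob has come all the way up after the second stroke (value of joint pump below 0.004 m), for 0.05 s.
7. third stroke: the pump knob is pressed down to its stop (all of step 5), for 0.05 s.
8. the pump knob has come all the way up after the third stroke (value of joint pump below 0.004 m), for 0.05 s.
At the end, for the whole second after the job is handed in: every walnut in the canister; lid flat on its rim (centred to 10 mm, down to 3.5 mm, level to 3 degrees), knob up; every jar upright and at rest on the tray floor, label within 20 degrees of straight out over the low front; cup upright on the counter (all of step 1 and all of step 2 and x of jar1 in the frame of tray between -0.035 and 0.035 m and y of jar1 in the frame of tray between -0.14 and 0.14 m and z of each of jar1, jar2, jar3 in the frame of tray below 0.013 m and angle between each of jar1, jar2, jar3, cup's own z axis and vertical below 0.1 rad and angle between the x axis of each of jar1, jar2, jar3 and the x axis of tray, either way round below 0.35 rad and x of tray_front in the frame of jar1 above 0 m and linear speed of each of jar1, jar2, jar3, cup below 0.02 m/s and x of jar2 in the frame of tray between -0.035 and 0.035 m and y of jar2 in the frame of tray between -0.14 and 0.14 m and x of tray_front in the frame of jar2 above 0 m and x of jar3 in the frame of tray between -0.035 and 0.035 m and y of jar3 in the frame of tray between -0.14 and 0.14 m and x of tray_front in the frame of jar3 above 0 m and height (world z) of cup below 0.006 m); the robot touches nothing.
It fails at once if the mug was disturbed (moved over 40 mm or tipped) (distance of mug from where it was at the start of the episode above 0.04 m or angle between mug's own z axis and vertical above 0.4 rad).
It fails at once if the pepper mill was disturbed (moved over 40 mm or tipped) (distance of mill from where it was at the start of the episode above 0.04 m or angle between mill's own z axis and vertical above 0.4 rad).
It fails at once if the salt dish was disturbed (moved over 40 mm or tipped) (distance of salt from where it was at the start of the episode above 0.04 m or angle between salt's own z axis and vertical above 0.4 rad).
It fails at once if the butter dish was disturbed (moved over 40 mm or tipped) (distance of butter from where it was at the start of the episode above 0.04 m or angle between butter's own z axis and vertical above 0.4 rad).
Of nut7, nut8, nut9 only 1 to 3 are there at a start; the rules pass over those that are not, and their reading is None.
Of jar1, jar2, jar3 only 2 to 3 are there at a start; the rules pass over those that are not, and their reading is None.
At some moment in a run one of jar1, jar2, jar3, lid may be knocked a few centimetres aside while the robot is not near it.
It also fails if it takes over 210 s, if anything falls off the work surface, if the arm or the gripper's body presses on something with over 40 N, if the wrist force passes 120 N, or if a joint passes its speed limit or range.

## Robot

A 6-joint arm with a two-finger parallel gripper is mounted at the origin on the work surface. World frame = base frame: x ahead of the robot, y to its left, z up, the work surface at z = 0. Lengths are in m, angles in rad, forces in N, time in s.
With the tool pointing down it reaches from about 0.35 to 0.925 m from the base axis. Payload 6.4 kg.
Tool frame: the origin (TCP) lies at the very end of the fingers, on their centre line; the grasp point (between the pads) lies grasp_offset behind it (grasp_offset is the distance from the TCP to the grasp point, in m); z points along the fingers, y is the line along which they close (so a half turn about z gives the same grasp; the last joint's range is limited). The gripper opens to 94 mm and grips with 3 to 60 N. Pads are 16 mm wide; open, the fingers measure 119 mm over their backs; the gripper's body (75 mm by 177 mm) begins 78 mm behind the grasp point.
Start: joints at [-1.322, 0.245, 1.558, -0, 1.339, -0.174], TCP at [0.267, -0.593, 0.205] pointing down, gripper open.
Joint ranges: [-3.13, 3.13], [-1.02, 2.26], [0.13, 2.54], [-0.95, 4.09], [0.21, 2.88], [-2.74, 2.74]. Speed limits (rad/s): [2.57, 2.57, 3.14, 3.14, 3.14, 3.14].

## Interface

Orientations are given as a rotation vector (axis times angle).
In Python, from station import * gives the robot as it stands. The module is installed in compiled form; this text tells all that it offers.
- The arm moves only by the shell command python3 -m crank 'ROWS' [FORCE]. ROWS is JSON, a list of rows, each a list of 3 entries, a list of its own where there are three numbers: the turn, a rotation vector about the tool's x, y, z in rad, then the shift along the tool's x, y, z in m, then the finger opening in m, from 0 to 0.094. In form: [[[ax, ay, az], [x, y, z], grip], ...]. A call has 1 to 20 rows; each row is the pose to reach, as a shift and turn from the pose commanded when the call began, along the tool's axes at that moment; what a row does not reach only later rows make up. A row lasts 1/12 s, in which the tool goes at most 41.7 mm and 7.16 degrees, less where a joint would pass 70% of its speed; a pose out of reach is approached as far as the arm can. A call with a gripper value outside its range is refused whole. The fingers move at their own pace and stop on an object; FORCE is the grip in N (left out, the last holds). Time passes only in rows, so rows that repeat a pose let the fingers close. It gives the time, the measured TCP pose, the force, the opening and the grip force at its end, in the units of the state.
- read_state(): the state, without advancing time (a new reading comes with each control period).
- grab_frame(name): name is "side" or "top"; returns a dict with "color" (400x640x3 uint8, red, green, blue), "camera_matrix" (3x3 intrinsics, pixels), "world_to_cam" (4x4, takes a point from world to camera coordinates). Camera axes: x right, y down, z forward; pixel columns grow to the right and rows downward; lengths in m; the calibration is good to about 2 mm. A picture is of the moment at which its call begins. There is no depth.
- finish_job(): hands the job in; it is judged then, once.
The state is a dict: "t": time; "joints": joint angles; "qd": joint speeds; "joint_efforts": joint torques, N m; "ee_pos": TCP position; "tool_rot": TCP orientation; "ft_force": force on the tool from outside, world axes, zero at the start; "torque": the same for the moment, N m; "finger_gap": opening from 0.0 (shut) to 1.0 (fully open); "gripper_force": force on a finger pad.
Only numpy, scipy, OpenCV 4.12 (cv2) and the standard library are available. Lean on these libraries where they do the work, as an engineer would, in place of code of your own. Each camera call takes 0.05 s, during which the arm holds its last target. There are 200 camera calls.

## Working session

There is one attempt and no reset: what is moved stays moved. The work goes in short steps, Python scripts to look and compute and a shell command to move; the robot and the scene stay as the last step left them, time stands still between calls to the robot, and variables do not carry over. Pictures are saved under pics/ and viewed, at most 16 in all, crops included, and the job is handed in when it is done.

```bash
mkdir -p pics; cat > h.py <<'E'
import numpy as np, cv2
from station import *
from scipy.spatial.transform import Rotation as R
def snap(n):
    f=grab_frame(n); return f
def save(f,name): cv2.imwrite('pics/'+name,f['color'][:,:,::-1])
def ray(f,u,v):
    K=f['camera_matrix'];T=f['world_to_cam'];Rm=T[:3,:3];c=-Rm.T@T[:3,3]
    return c,Rm.T@np.linalg.solve(K,[u,v,1])
def onz(f,u,v,z):
    c,d=ray(f,u,v); return c+d*(z-c[2])/d[2]
def proj(f,p):
    q=f['world_to_cam']@np.append(p,1); q=f['camera_matrix']@q[:3]; return q[:2]/q[2]
E
python3 - <<'E'
from h import *
for n in('top','side'):
    f=snap(n);save(f,n+'0.png');c,d=ray(f,320,200);print(n,c.round(3),d.round(3))
    np.savez(n+'0.npz',**f)
s=read_state();print(s)
E
```

```text
top [0.385 0.039 1.017] [ 0.175 -0.002 -0.985]
side [0.235 0.9   1.239] [ 0.234 -0.597 -0.767]
{'t': 0.1, 'joints': array([-1.32211105e+00,  2.45717348e-01,  1.55885215e+00,  1.03686312e-05,
        1.33871044e+00, -1.74105887e-01]), 'qd': array([ 1.83193092e-03, -4.88514040e-04, -2.74407895e-03, -7.83363912e-05,
       -5.54529223e-04,  1.49077616e-03]), 'joint_efforts': array([-1.96842600e-03, -4.16917205e+01, -3.15526307e+01,  6.86008972e-02,
        3.10159195e-02, -5.73837929e-05]), 'ee_pos': array([ 0.26657279, -0.59224559,  0.20449423]), 'tool_rot': array([-3.07000962e+00, -6.58825942e-01,  8.29287818e-05]), 'ft_force': array([-0.94100188,  0.3044647 ,  0.16869009]), 'torque': array([-0.05010691,  0.02676399,  0.04438193]), 'gripper_force': 0.0, 'finger_gap': 1.001634218367188}
```

View pics/top0.png

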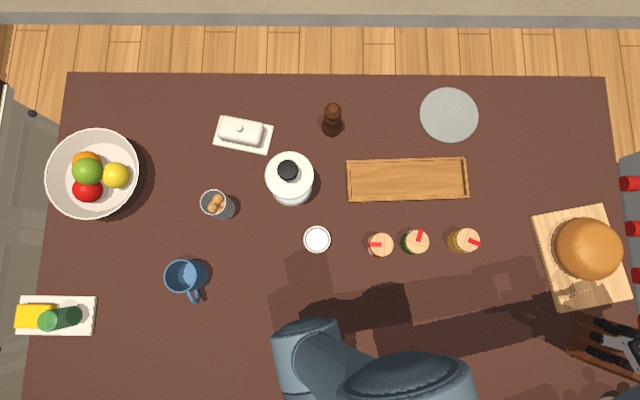

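View pics/side0.png

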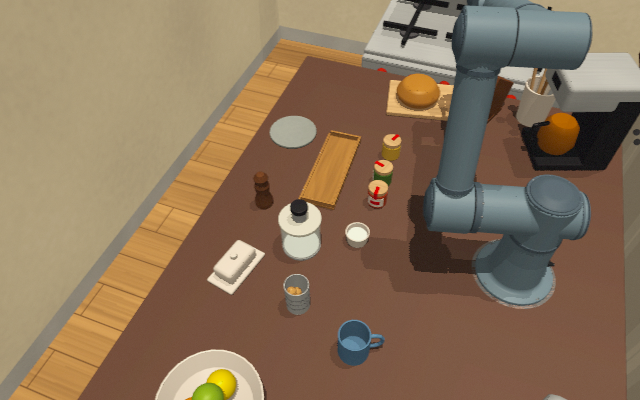

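The top view shows the canister and lid at about (289,177), knob (288,170), cup with nuts (216,205), and tray (347–469, 158–201). Three upright jars stand at (381,245) red, (417,241) green and (466,240) yellow. Bystanders are the salt (317,239), mill (332,118), butter (242,133) and mug (184,277). The side view agrees.

```bash
cat > m.py <<'E'
from h import *
def jars(f,boxes,z=0.072):
    c=f['color'].astype(int);r,g,b=c[...,0],c[...,1],c[...,2]
    red=(r>170)&(g<70)&(b<70); wood=(r>190)&(g>140)&(b>90)&(b<190)&(r-b>35)
    for (u0,v0,u1,v1) in boxes:
        m=np.zeros(red.shape,bool);m[v0:v1,u0:u1]=True
        cap=((red|wood)&m).astype(np.uint8)
        n,l,st,ce=cv2.connectedComponentsWithStats(cap);k=1+np.argmax(st[1:,4])
        pts=np.argwhere(l==k)[:,::-1]
        hull=cv2.convexHull(pts.astype(np.float32))
        (eu,ev),ax,an=cv2.fitEllipse(hull)
        W=onz(f,eu,ev,z)
        rp=np.argwhere(red&m&(l==k))[:,::-1]
        P=np.array([onz(f,u,v,z) for u,v in rp])
        d=P.mean(0)-W
        px=np.linalg.norm(onz(f,eu+1,ev,z)-W)
        print('jar',np.round((eu,ev),1),'diam mm',np.round(np.array(ax)*px*1000,1),'W',W.round(4),'stripdir',round(np.degrees(np.arctan2(d[1],d[0])),1),len(rp))
E
python3 - <<'E'
from m import *
f=dict(np.load('top0.npz'));g=dict(np.load('side0.npz'))
jars(f,[(362,225,399,265),(399,222,433,262),(440,222,488,262)])
jars(g,[(365,177,392,215),(370,158,396,186),(380,132,405,162)])
big=lambda f,u0,v0,u1,v1,s:cv2.resize(f['color'][v0:v1,u0:u1,::-1],None,fx=s,fy=s,interpolation=cv2.INTER_CUBIC)
a=big(f,190,140,390,270,4);cv2.imwrite('pics/c1.png',a)
# dark knob
for n,F,bx in(('top',f,(265,150,315,190)),('side',g,(285,195,315,220))):
    c=F['color'].max(2)<60;m=np.zeros_like(c);u0,v0,u1,v1=bx;m[v0:v1,u0:u1]=c[v0:v1,u0:u1]
    p=np.argwhere(m)[:,::-1];print(n,'knob',p.mean(0),p.min(0),p.max(0))
# tray corners: wood mask
for n,F,bx in(('top',f,(335,150,480,210)),('side',g,(295,125,365,210))):
    c=F['color'].astype(int);w=(c[...,0]>150)&(c[...,0]-c[...,2]>60)
    m=np.zeros(w.shape,np.uint8);u0,v0,u1,v1=bx;m[v0:v1,u0:u1]=w[v0:v1,u0:u1]
    k,_=cv2.findContours(m,0,1);k=max(k,key=cv2.contourArea)
    q=cv2.approxPolyDP(cv2.convexHull(k),6,True)[:,0];print(n,q.tolist(),[onz(F,*x,0.02).round(3)[:2].tolist() for x in q])
E
```

```text
jar [381.4 244.2] diam mm [58.2 60.1] W [ 0.4412 -0.1198  0.072 ] stripdir nan 0
jar [417.1 241.2] diam mm [58.1 60.7] W [ 0.4499 -0.2103  0.072 ] stripdir -15.8 20
jar [468.1 239.5] diam mm [56.6 63.2] W [ 0.4557 -0.3393  0.072 ] stripdir -111.9 46
jar [377.9 186.7] diam mm [43. 57.] W [ 0.4407 -0.1185  0.072 ] stripdir 85.9 22
jar [383.1 165.9] diam mm [40.2 60.2] W [ 0.4498 -0.2101  0.072 ] stripdir -22.4 24
jar [392.2 139.4] diam mm [41.2 57.2] W [ 0.4549 -0.3398  0.072 ] stripdir -107.3 22
top knob [287.63888889 172.05555556] [278 160] [297 180]
side knob [298.51569507 207.38116592] [291 200] [306 215]
top [[465, 158], [469, 197], [348, 200], [346, 160]] [[0.685, -0.365], [0.575, -0.369], [0.563, -0.04], [0.676, -0.034]]
side [[360, 136], [334, 203], [298, 198], [331, 130]] [[0.577, -0.374], [0.561, -0.051], [0.676, -0.031], [0.685, -0.368]]m.py:15: RuntimeWarning: Mean of empty slice.
  d=P.mean(0)-W
  ret = ret.dtype.type(ret / rcount)
```

View pics/c1.png

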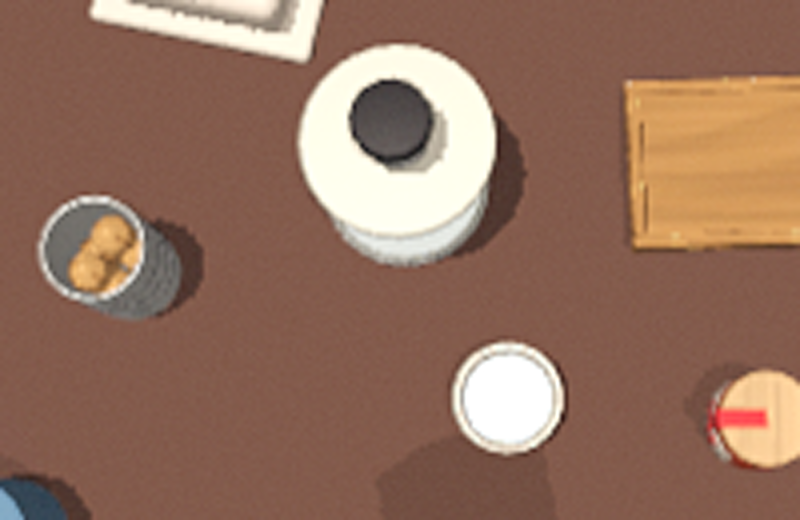

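```bash
sed -i 's/red=(r>170).*; wood/red=(r>150)\&(r-g>95)\&(r-b>80); wood/' m.py; python3 - <<'E'
from m import *
import station; print([x for x in dir(station) if x[0]!='_'], getattr(station,'grasp_offset',None))
f=dict(np.load('top0.npz'));g=dict(np.load('side0.npz'))
jars(f,[(362,225,399,265),(399,222,433,262),(440,222,488,262)])
jars(g,[(365,177,392,215),(370,158,396,186),(380,132,405,162)])
P=lambda n,u,v,z:print(n,onz(f,u,v,z).round(4))
P('knob',287.75,170.25,.181);P('disc',289.5,175,.127);P('cup',213.25,202.25,.105);P('salt',317,239.5,.042);P('mug',184,272,.092);P('mill',333,105,.138);P('butter',242,130,.07)
print('knob side',onz(g,299,205,.181).round(4))
def ell(F,mask,bx):
    m=np.zeros(mask.shape,np.uint8);u0,v0,u1,v1=bx;m[v0:v1,u0:u1]=mask[v0:v1,u0:u1]
    k,_=cv2.findContours(m,0,1);k=max(k,key=cv2.contourArea);e=cv2.fitEllipse(cv2.convexHull(k));return e
c=f['color'].astype(int); e=ell(f,(c.min(2)>205),(262,148,318,203));print(e,onz(f,*e[0],.127))
s=g['color'].astype(int); e=ell(g,(s.min(2)>150),(270,195,330,235));print(e,onz(g,*e[0],.127))
for x in [(.625,-.205,.008)]:print(proj(f,x),proj(g,x))
# tray outer corners with per-edge heights
for (n,F,q) in(('top',f,[[465,158],[469,197],[348,200],[346,160]]),('side',g,[[331,130],[360,136],[334,203],[298,198]])):
    print(n,[onz(F,*p,h).round(3)[:2].tolist() for p,h in zip(q,(.012,.026,.026,.012))])
cv2.imwrite('pics/c2.png',cv2.resize(g['color'][180:320,260:360,::-1],None,fx=4,fy=4))
E
```

```text
['PlanningError', 'finish_job', 'grab_frame', 'grasp_offset', 'read_state'] 0.0188
jar [380.4 244.4] diam mm [58.4 65.3] W [ 0.4407 -0.1173  0.072 ] stripdir 88.2 69
jar [417.2 241. ] diam mm [58.5 61.4] W [ 0.4504 -0.2106  0.072 ] stripdir -20.6 63
jar [468.1 239.5] diam mm [56.6 63.4] W [ 0.4556 -0.3393  0.072 ] stripdir -110.2 61
jar [377.9 186.8] diam mm [43.8 56.8] W [ 0.4407 -0.1181  0.072 ] stripdir 89.1 32
jar [383.1 165.9] diam mm [40.2 60.2] W [ 0.4498 -0.2101  0.072 ] stripdir -22.3 28
jar [392.3 139.4] diam mm [41.5 57.8] W [ 0.4547 -0.3402  0.072 ] stripdir -107.8 25
knob [0.6029 0.1127 0.181 ]
disc [0.605  0.1128 0.127 ]
cup [0.5383 0.3034 0.105 ]
salt [0.4531 0.0435 0.042 ]
mug [0.3662 0.3684 0.092 ]
mill [0.7848 0.0068 0.138 ]
butter [0.7418 0.2483 0.07  ]
knob side [0.6055 0.114  0.181 ]
((289.1644592285156, 176.6739959716797), (47.50825881958008, 51.64866256713867), 170.5742950439453) [0.6007095  0.11355837 0.127     ]
((299.46307373046875, 218.17227172851562), (33.35240173339844, 42.686588287353516), 86.63069915771484) [0.60514258 0.1178117  0.127     ]
[406.9941674  179.55289827] [331.30402782 167.35564911]
top [[0.688, -0.368], [0.574, -0.367], [0.562, -0.039], [0.678, -0.035]]
side [[0.688, -0.377], [0.575, -0.367], [0.559, -0.046], [0.679, -0.037]]
```

View pics/c2.png

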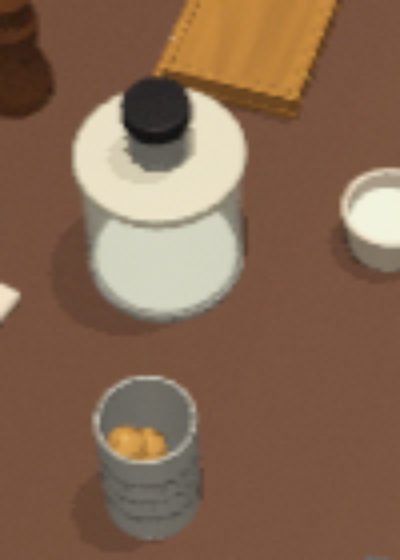

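```bash
cat >> h.py <<'E'
def to(p,Rt,s=None,p0=None,R0=None):
    "turn, shift from pose (default measured) to world pose"
    s=s or read_state(); p0=s['ee_pos'] if p0 is None else p0; R0=R.from_rotvec(s['tool_rot']) if R0 is None else R0
    return (R0.inv()*Rt).as_rotvec().round(3).tolist(), R0.inv().apply(np.array(p)-p0).round(4).tolist()
def down(yaw): # tool x at world yaw (deg), z down
    return R.from_euler('z',yaw,degrees=True)*R.from_euler('x',180,degrees=True)
def st():
    s=read_state();print('t',round(s['t'],2),'p',s['ee_pos'].round(4),'R',s['tool_rot'].round(3),'q',s['joints'].round(4).tolist(),'F',s['ft_force'].round(1),'gap',round(s['finger_gap']*94,1),'gf',round(s['gripper_force'],1))
    open('log.txt','a').write(repr((s['joints'].tolist(),s['ee_pos'].tolist(),s['tool_rot'].tolist()))+'\n')
E
cat > s.sh <<'E'
python3 -c 'from h import *;st()'
E
sh s.sh
python3 -m crank '[[[0,0,0],[0,0,-0.04],0.094],[[0,0,0],[0,0,-0.08],0.094],[[0,0,0],[0.6,-0.504,-0.095],0.094],[[0,0,0],[0.6,-0.504,-0.095],0.094],[[0,0,0],[0.6,-0.504,-0.095],0.094],[[0,0,0],[0.6,-0.504,-0.095],0.094],[[0,0,0],[0.6,-0.504,-0.095],0.094],[[0,0,0],[0.6,-0.504,-0.095],0.094],[[0,0,0],[0.6,-0.504,-0.095],0.094],[[0,0,0],[0.6,-0.504,-0.095],0.094],[[0,0,0],[0.6,-0.504,-0.095],0.094],[[0,0,0],[0.6,-0.504,-0.095],0.094],[[0,0,0],[0.6,-0.504,-0.095],0.094],[[0,0,0],[0.6,-0.504,-0.095],0.094],[[0,0,0],[0.6,-0.504,-0.095],0.094],[[0,0,0],[0.6,-0.504,-0.095],0.094],[[0,0,0],[0.6,-0.504,-0.095],0.094],[[0,0,0],[0.6,-0.504,-0.095],0.094]]' 20
sh s.sh
python3 -m crank '[[[0.12,0,0],[0,0,0],0.094],[[0.24,0,0],[0,0,0],0.094],[[0.36,0,0],[0,0,0],0.094],[[0.36,0,0],[0,0,0],0.094],[[0.36,0,0],[0,0,0],0.094]]'
sh s.sh
python3 -m crank '[[[-0.36,0,0],[0,0,0],0.094],[[-0.36,0,0],[0,0,0],0.094],[[-0.36,0,0],[0,0,0],0.094],[[-0.36,0,0],[0,0,0],0.094],[[-0.36,0.36,0],[0,0,0],0.094],[[-0.36,0.36,0],[0,0,0],0.094],[[-0.36,0.36,0],[0,0,0],0.094],[[-0.36,0.36,0],[0,0,0],0.094],[[-0.36,0.36,0],[0,0,0],0.094]]'
sh s.sh
python3 -c "
from h import *
print(to((.605,.113,.3),down(0)))"
```

```text
t 0.1 p [ 0.2666 -0.5922  0.2045] R [-3.07  -0.659  0.   ] q [-1.3221, 0.2457, 1.5589, 0.0, 1.3387, -0.1741] F [-0.9  0.3  0.2] gap 94.2 gf 0.0
t: 1.6
ee_pos: [0.5565, 0.0098, 0.2979]
tool_rot: [-3.071, -0.66, 0.001]
ft_force: [0.2, -1.5, 0.5]
finger_gap: 1.0
gripper_force: 0.0
t 1.6 p [0.5565 0.0098 0.2979] R [-3.071e+00 -6.600e-01  1.000e-03] q [-0.186, -0.0376, 1.6948, -0.0001, 1.4848, 0.9617] F [ 0.2 -1.5  0.5] gap 94.0 gf 0.0
t: 2.02
ee_pos: [0.5562, 0.0067, 0.2968]
tool_rot: [-2.726, -0.582, 0.109]
ft_force: [0.7, -0.2, 0.9]
finger_gap: 0.999
gripper_force: 0.0
t 2.02 p [0.5562 0.0067 0.2968] R [-2.726 -0.582  0.109] q [-0.3262, 0.0838, 1.6055, 0.2622, 1.6997, 0.8253] F [ 0.7 -0.2  0.9] gap 93.9 gf 0.0
t: 2.77
ee_pos: [0.5553, 0.0072, 0.2982]
tool_rot: [-2.979, -0.538, -0.525]
ft_force: [0.0, 0.2, 0.8]
finger_gap: 1.002
gripper_force: 0.0
t 2.77 p [0.5553 0.0072 0.2982] R [-2.979 -0.538 -0.525] q [-0.3044, -0.2585, 1.9214, 0.2338, 1.2116, 0.8562] F [0.  0.2 0.8] gap 94.2 gf 0.0
([-0.07, -0.345, 0.353], [0.079, -0.0816, 0.0276])
```

```bash
cat > kin.py <<'E'
from h import *
from scipy.optimize import least_squares
E_=lambda a,t:R.from_euler(a,t)
def fk(q,k,s4=1,c6=1):
    d,h,L2,b,L3,c1,c2,L6,off=k
    A=E_('z',q[0]);B=A*E_('y',q[1]);C=A*E_('y',q[1]+q[2]);D=C*E_('z',s4*q[3]);F=D*E_('y',q[4]);G=F*E_('z',c6*q[5]+off)
    p=A.apply([0,d,h])+B.apply([0,0,L2])+C.apply([b,0,L3])+D.apply([c1,c2,0])+F.apply([0,0,L6])
    return p,G
def data(): return [eval(l) for l in open('log.txt')]
def res(k,s4,c6):
    o=[]
    for q,p,r in data():
        a,G=fk(q,k,s4,c6);o+=list((a-p)*10)+list((G.inv()*R.from_rotvec(r)).as_rotvec())
    return np.array(o+list(.001*np.array(k)))
def fit():
    best=None
    for s4 in(1,-1):
        for c6 in(1,-1):
            for o in(0,1.57,-1.57,3.14):
                x=least_squares(res,[.1,.2,.4,0,.4,0,0,.2,o],args=(s4,c6))
                if best is None or x.cost<best[0].cost: best=(x,s4,c6)
    return best
LO=np.array([-3.13,-1.02,.13,-.95,.21,-2.74]);HI=np.array([3.13,2.26,2.54,4.09,2.88,2.74])
def ik(p,Rt,k,s4,c6,seeds=30,q0=None):
    rng=np.random.default_rng(0);out=[]
    f=lambda q:np.r_[(lambda a:[*((a[0]-p)*5),*(a[1].inv()*Rt).as_rotvec()])(fk(q,k,s4,c6))]
    for i in range(seeds):
        x=least_squares(f,np.clip(q0,LO+.01,HI-.01) if (i==0 and q0 is not None) else rng.uniform(LO,HI),bounds=(LO,HI))
        if x.cost<1e-6 and not any(np.allclose(x.x,y,atol=.05) for y in out): out.append(x.x)
    return out
E
python3 - <<'E'
from kin import *
x,s4,c6=fit();print(x.cost,s4,c6,x.x.round(4));r=x.fun[:-9].reshape(-1,6);print(r.round(3))
np.save('k.npy',np.r_[x.x,s4,c6])
E
python3 -m crank '[[[0,-0.12,0.11],[0.04,-0.04,0.014],0.094],[[0,-0.24,0.24],[0.079,-0.082,0.028],0.094],[[-0.07,-0.345,0.353],[0.079,-0.0816,0.0276],0.094],[[-0.07,-0.345,0.353],[0.079,-0.0816,0.0276],0.094],[[-0.07,-0.345,0.353],[0.079,-0.0816,0.0276],0.094],[[-0.07,-0.345,0.353],[0.079,-0.0816,0.0276],0.094],[[-0.07,-0.345,0.353],[0.079,-0.0816,0.0276],0.094]]'
sh s.sh
```

```text
1.56872262918995e-06 1 1 [0.1126 0.2735 0.4198 0.0662 0.5688 0.     0.     0.28   1.5708]
[[-0. -0.  0. -0.  0.  0.]
 [-0.  0. -0.  0.  0.  0.]
 [ 0. -0. -0.  0.  0.  0.]
 [ 0. -0.  0.  0. -0.  0.]]
t: 3.35
ee_pos: [0.6068, 0.114, 0.3]
tool_rot: [-3.141, -0.005, -0.003]
ft_force: [-0.4, -1.2, -0.5]
finger_gap: 1.001
gripper_force: 0.0
t 3.35 p [0.6068 0.114  0.3   ] R [-3.141e+00 -5.000e-03 -3.000e-03] q [0.0022, 0.107, 1.5428, 0.0001, 1.4902, 1.5695] F [-0.4 -1.2 -0.5] gap 94.1 gf 0.0
```

```bash
python3 -m crank '[[[0,0,-0.12],[-0.166,0.232,0.13],0.094],[[0,0,-0.24],[-0.166,0.232,0.13],0.094],[[0,0,-0.36],[-0.166,0.232,0.13],0.094],[[0,0,-0.48],[-0.166,0.232,0.13],0.094],[[0,0,-0.6],[-0.166,0.232,0.13],0.094],[[0,0,-0.7],[-0.166,0.232,0.13],0.094],[[0,0,-0.785],[-0.166,0.232,0.13],0.094],[[0,0,-0.785],[-0.166,0.232,0.13],0.094],[[0,0,-0.785],[-0.166,0.232,0.16],0.094],[[0,0,-0.785],[-0.166,0.232,0.16],0.094],[[0,0,-0.785],[-0.166,0.232,0.16],0.094],[[0,0,-0.785],[-0.166,0.232,0.16],0.094]]' 20
sh s.sh
python3 - <<'E'
from m import *
f=snap('top');save(f,'top1.png');s=read_state()
print(to((.4405,-.118,.03),down(45)))
R1=down(45)
print('lift/move',to((.622,-.099,.15),down(45-86.5),p0=np.array([.4405,-.118,.03]),R0=R1), to((.622,-.099,.036),down(45-86.5),p0=np.array([.4405,-.118,.03]),R0=R1))
E
```

```text
t: 4.35
ee_pos: [0.4412, -0.1189, 0.1411]
tool_rot: [2.9, 1.204, 0.005]
ft_force: [0.2, -0.3, -0.3]
finger_gap: 1.001
gripper_force: 0.0
t 4.35 p [ 0.4412 -0.1189  0.1411] R [2.9   1.204 0.005] q [-0.5132, -0.1547, 2.095, 0.0016, 1.1981, 0.2701] F [ 0.2 -0.3 -0.3] gap 94.1 gf 0.0
([0.004, -0.003, 0.002], [-0.0004, -0.0019, 0.1115])
lift/move ([-0.0, -0.0, 1.51], [0.1418, 0.1149, -0.12]) ([-0.0, -0.0, 1.51], [0.1418, 0.1149, -0.006])
```

Accurate. Descend, grip, lift, carry to the tray, lower, release, lift.

```bash
python3 -m crank '[[[0,0,0],[0,0,0.04],0.094],[[0,0,0],[0,-0.001,0.08],0.094],[[0,0,0],[0,-0.001,0.111],0.094],[[0,0,0],[0,-0.001,0.111],0.094],[[0,0,0],[0,-0.001,0.111],0.05],[[0,0,0],[0,-0.001,0.111],0.05],[[0,0,0],[0,-0.001,0.111],0.05],[[0,0,0],[0,-0.001,0.111],0.05],[[0,0,0],[0,-0.001,0.111],0.05],[[0,0,0],[0,-0.001,0.111],0.05]]' 20
sh s.sh
python3 -m crank '[[[0,0,0],[0,0,-0.04],0.05],[[0,0,0],[0,0,-0.08],0.05],[[0,0,0],[0,0,-0.12],0.05],[[0,0,0.12],[0.02,0.015,-0.12],0.05],[[0,0,0.24],[0.04,0.03,-0.12],0.05],[[0,0,0.36],[0.06,0.045,-0.12],0.05],[[0,0,0.48],[0.08,0.06,-0.12],0.05],[[0,0,0.6],[0.1,0.075,-0.12],0.05],[[0,0,0.72],[0.12,0.09,-0.12],0.05],[[0,0,0.84],[0.142,0.115,-0.12],0.05],[[0,0,0.96],[0.142,0.115,-0.12],0.05],[[0,0,1.08],[0.142,0.115,-0.12],0.05],[[0,0,1.2],[0.142,0.115,-0.12],0.05],[[0,0,1.32],[0.142,0.115,-0.12],0.05],[[0,0,1.44],[0.142,0.115,-0.12],0.05],[[0,0,1.51],[0.142,0.115,-0.12],0.05],[[0,0,1.51],[0.142,0.115,-0.09],0.05],[[0,0,1.51],[0.142,0.115,-0.06],0.05]]'
sh s.sh; python3 -c "
from h import *
print(to((.622,-.099,.036),down(-41.5)))"
```

```text
t: 5.23
ee_pos: [0.4416, -0.1189, 0.0305]
tool_rot: [2.899, 1.202, 0.007]
ft_force: [1.1, -1.3, 6.5]
finger_gap: 0.659
gripper_force: 20.0
t 5.23 p [ 0.4416 -0.1189  0.0305] R [2.899 1.202 0.007] q [-0.5126, 0.0367, 2.1496, 0.0017, 0.9496, 0.2708] F [ 1.1 -1.3  6.5] gap 61.9 gf 20.0
t: 6.73
ee_pos: [0.623, -0.0992, 0.0905]
tool_rot: [-2.937, 1.112, -0.01]
ft_force: [-0.5, -0.2, -3.3]
finger_gap: 0.654
gripper_force: 20.0
t 6.73 p [ 0.623  -0.0992  0.0905] R [-2.937  1.112 -0.01 ] q [-0.3379, 0.3201, 1.6893, 0.0014, 1.126, 1.9561] F [-0.5 -0.2 -3.3] gap 61.4 gf 20.0
([-0.004, -0.005, 0.0], [-0.0012, 0.0007, 0.0545])
```

```bash
python3 -m crank '[[[0,0,0],[0,0,0.03],0.05],[[0,0,0],[0,0,0.052],0.05],[[0,0,0],[0,0,0.052],0.05],[[0,0,0],[0,0,0.052],0.078],[[0,0,0],[0,0,0.052],0.078],[[0,0,0],[0,0,0.052],0.078],[[0,0,0],[0,0,0.03],0.078],[[0,0,0],[0,0,0],0.078],[[0,0,0],[0,0,-0.04],0.094],[[0,0,0],[0,0,-0.06],0.094]]'
sh s.sh; python3 -c "
from h import *
print(to((.450,-.2105,.14),down(-60)))
p=np.array((.450,-.2105,.0305))
print(to((.6255,-.204,.0905),down(-36.5),p0=p,R0=down(-60)))"
```

```text
t: 7.57
ee_pos: [0.6237, -0.0994, 0.1551]
tool_rot: [-2.937, 1.111, -0.014]
ft_force: [-0.1, -1.0, 0.9]
finger_gap: 0.935
gripper_force: 0.0
t 7.57 p [ 0.6237 -0.0994  0.1551] R [-2.937  1.111 -0.014] q [-0.3379, 0.2444, 1.6541, 0.0013, 1.234, 1.956] F [-0.1 -1.   0.9] gap 87.9 gf 0.0
([-0.006, -0.007, 0.324], [-0.0568, 0.1983, 0.0137])
([-0.0, 0.0, -0.41], [0.0821, -0.1552, -0.06])
```

```bash
python3 -c "
from m import *
f=snap('top');save(f,'top2.png')
jars(f,[(399,222,433,262),(440,222,488,262)]);g=snap('side');jars(g,[(370,158,396,186),(380,132,405,162)])"
python3 -m crank '[[[0,0,0.12],[-0.057,0.198,0.013],0.094],[[0,0,0.24],[-0.057,0.198,0.013],0.094],[[0,0,0.324],[-0.057,0.198,0.013],0.094],[[0,0,0.324],[-0.057,0.198,0.013],0.094],[[0,0,0.324],[-0.057,0.198,0.013],0.094],[[0,0,0.324],[-0.057,0.198,0.013],0.094],[[0,0,0.324],[-0.057,0.198,0.013],0.094]]'
sh s.sh; python3 -c "
from h import *
print(to((.450,-.2105,.0305),down(-60)))"
```

```text
jar [418.2 241.2] diam mm [51.5 62.9] W [ 0.4499 -0.2131  0.072 ] stripdir -12.2 62
jar [468.1 239.6] diam mm [56.6 62.7] W [ 0.4554 -0.3395  0.072 ] stripdir -109.6 61
jar [383.1 165.9] diam mm [41.3 59.8] W [ 0.45   -0.2102  0.072 ] stripdir -22.1 28
jar [392.2 139.4] diam mm [42.2 57.7] W [ 0.4549 -0.3401  0.072 ] stripdir -108.4 25
t: 8.25
ee_pos: [0.4461, -0.2099, 0.135]
tool_rot: [-2.716, 1.575, -0.001]
ft_force: [0.3, 0.5, -0.8]
finger_gap: 1.003
gripper_force: 0.0
t 8.25 p [ 0.4461 -0.2099  0.135 ] R [-2.716e+00  1.575e+00 -1.000e-03] q [-0.6713, -0.05, 2.0113, 0.002, 1.1801, 1.9498] F [ 0.3  0.5 -0.8] gap 94.3 gf 0.0
([-0.002, 0.001, -0.004], [0.0025, -0.0029, 0.1045])
```

```bash
python3 -m crank '[[[0,0,0],[0.002,-0.003,0.04],0.094],[[0,0,0],[0.002,-0.003,0.08],0.094],[[0,0,0],[0.002,-0.003,0.105],0.094],[[0,0,0],[0.002,-0.003,0.105],0.094],[[0,0,0],[0.002,-0.003,0.105],0.05],[[0,0,0],[0.002,-0.003,0.105],0.05],[[0,0,0],[0.002,-0.003,0.105],0.05],[[0,0,0],[0.002,-0.003,0.105],0.05],[[0,0,0],[0.002,-0.003,0.105],0.05],[[0,0,0],[0.002,-0.003,0.105],0.05]]' 20
sh s.sh
python3 -m crank '[[[0,0,0],[0,0,-0.04],0.05],[[0,0,0],[0,0,-0.08],0.05],[[0,0,0],[0,0,-0.11],0.05],[[0,0,-0.12],[0.082,-0.155,-0.11],0.05],[[0,0,-0.24],[0.082,-0.155,-0.11],0.05],[[0,0,-0.36],[0.082,-0.155,-0.11],0.05],[[0,0,-0.41],[0.082,-0.155,-0.11],0.05],[[0,0,-0.41],[0.082,-0.155,-0.11],0.05],[[0,0,-0.41],[0.082,-0.155,-0.11],0.05],[[0,0,-0.41],[0.082,-0.155,-0.09],0.05],[[0,0,-0.41],[0.082,-0.155,-0.06],0.05],[[0,0,-0.41],[0.082,-0.155,-0.06],0.05]]'
sh s.sh; python3 -c "
from h import *
print(to((.6255,-.204,.0385),down(-36.5)))"
```

```text
t: 9.08
ee_pos: [0.4522, -0.2104, 0.0322]
tool_rot: [-2.72, 1.571, -0.005]
ft_force: [-1.8, 0.2, 6.1]
finger_gap: 0.659
gripper_force: 20.0
t 9.08 p [ 0.4522 -0.2104  0.0322] R [-2.72   1.571 -0.005] q [-0.6638, 0.1297, 2.0452, 0.0011, 0.9633, 1.9536] F [-1.8  0.2  6.1] gap 62.0 gf 20.0
t: 10.08
ee_pos: [0.6213, -0.2012, 0.0848]
tool_rot: [-2.98, 0.985, 0.016]
ft_force: [-1.8, 0.5, -4.3]
finger_gap: 0.657
gripper_force: 20.0
t 10.08 p [ 0.6213 -0.2012  0.0848] R [-2.98   0.985  0.016] q [-0.487, 0.3838, 1.6184, 0.0015, 1.15, 1.7219] F [-1.8  0.5 -4.3] gap 61.7 gf 20.0
([0.0, 0.011, -0.002], [0.0055, -0.0002, 0.0462])
```

```bash
python3 -m crank '[[[0,0.011,0],[0.005,0,0.025],0.05],[[0,0.011,0],[0.005,0,0.0445],0.05],[[0,0.011,0],[0.005,0,0.0445],0.05],[[0,0.011,0],[0.005,0,0.0445],0.078],[[0,0.011,0],[0.005,0,0.0445],0.078],[[0,0.011,0],[0.005,0,0.0445],0.078],[[0,0,0],[0.005,0,0.03],0.078],[[0,0,0],[0.005,0,0],0.078],[[0,0,0],[0.005,0,-0.04],0.094],[[0,0,0],[0,0,-0.06],0.094]]'
sh s.sh; python3 -c "
from h import *
print(to((.455,-.340,.14),down(-36)))
p=np.array((.455,-.340,.031))
print(to((.629,-.309,.0905),down(75),p0=p,R0=down(-36)))"
```

```text
t: 10.92
ee_pos: [0.6293, -0.2048, 0.1581]
tool_rot: [2.983, -0.985, 0.017]
ft_force: [0.7, 0.1, 0.9]
finger_gap: 0.937
gripper_force: 0.0
t 10.92 p [ 0.6293 -0.2048  0.1581] R [ 2.983 -0.985  0.017] q [-0.4863, 0.3074, 1.5713, 0.0015, 1.252, 1.7219] F [0.7 0.1 0.9] gap 88.1 gf 0.0
([-0.003, -0.01, -0.01], [-0.0597, 0.2124, 0.0168])
([0.0, 0.0, -1.937], [0.1225, -0.1274, -0.0595])
```

```bash
python3 -m crank '[[[0,0,0],[-0.06,0.212,0.017],0.094],[[0,0,0],[-0.06,0.212,0.017],0.094],[[0,0,0],[-0.06,0.212,0.017],0.094],[[0,0,0],[-0.06,0.212,0.017],0.094],[[0,0,0],[-0.06,0.212,0.017],0.094],[[0,-0.01,-0.01],[-0.06,0.212,0.017],0.094],[[0,-0.01,-0.01],[-0.06,0.212,0.017],0.094],[[0,-0.01,-0.01],[-0.06,0.212,0.017],0.094]]'
sh s.sh; python3 -c "
from h import *
print(to((.455,-.340,.031),down(-36)))"
```

```text
t: 11.58
ee_pos: [0.4526, -0.3387, 0.1353]
tool_rot: [-2.984, 0.971, 0.008]
ft_force: [0.2, 0.7, -0.5]
finger_gap: 1.003
gripper_force: 0.0
t 11.58 p [ 0.4526 -0.3387  0.1353] R [-2.984  0.971  0.008] q [-0.8431, 0.1268, 1.8282, 0.0003, 1.1925, 1.357] F [ 0.2  0.7 -0.5] gap 94.2 gf 0.0
([-0.002, 0.006, -0.001], [0.0033, -0.0002, 0.1043])
```

```bash
python3 -m crank '[[[0,0,0],[0.003,0,0.04],0.094],[[0,0.005,0],[0.003,0,0.08],0.094],[[0,0.005,0],[0.003,0,0.105],0.094],[[0,0.005,0],[0.003,0,0.105],0.094],[[0,0.005,0],[0.003,0,0.105],0.05],[[0,0.005,0],[0.003,0,0.105],0.05],[[0,0.005,0],[0.003,0,0.105],0.05],[[0,0.005,0],[0.003,0,0.105],0.05],[[0,0.005,0],[0.003,0,0.105],0.05],[[0,0.005,0],[0.003,0,0.105],0.05]]' 20
sh s.sh
python3 -m crank '[[[0,0,0],[0,0,-0.04],0.05],[[0,0,0],[0,0,-0.08],0.05],[[0,0,0],[0,0,-0.11],0.05],[[0,0,-0.12],[0.02,-0.02,-0.11],0.05],[[0,0,-0.24],[0.04,-0.04,-0.11],0.05],[[0,0,-0.36],[0.06,-0.06,-0.11],0.05],[[0,0,-0.48],[0.08,-0.08,-0.11],0.05],[[0,0,-0.6],[0.1,-0.1,-0.11],0.05],[[0,0,-0.72],[0.122,-0.127,-0.11],0.05],[[0,0,-0.84],[0.122,-0.127,-0.11],0.05],[[0,0,-0.96],[0.122,-0.127,-0.11],0.05],[[0,0,-1.08],[0.122,-0.127,-0.11],0.05],[[0,0,-1.2],[0.122,-0.127,-0.11],0.05],[[0,0,-1.32],[0.122,-0.127,-0.11],0.05],[[0,0,-1.44],[0.122,-0.127,-0.11],0.05],[[0,0,-1.56],[0.122,-0.127,-0.11],0.05],[[0,0,-1.68],[0.122,-0.127,-0.11],0.05],[[0,0,-1.8],[0.122,-0.127,-0.11],0.05],[[0,0,-1.937],[0.122,-0.127,-0.09],0.05],[[0,0,-1.937],[0.122,-0.127,-0.06],0.05]]'
sh s.sh; python3 -c "
from h import *
print(to((.629,-.309,.0395),down(75)))"
```

```text
t: 12.42
ee_pos: [0.4551, -0.3394, 0.0303]
tool_rot: [-2.986, 0.97, 0.0]
ft_force: [1.7, 2.3, 4.9]
finger_gap: 0.658
gripper_force: 20.0
t 12.42 p [ 0.4551 -0.3394  0.0303] R [-2.986  0.97   0.   ] q [-0.8415, 0.2816, 1.8677, 0.0025, 0.9937, 1.3561] F [1.7 2.3 4.9] gap 61.8 gf 20.0
t: 14.08
ee_pos: [0.6293, -0.3096, 0.0914]
tool_rot: [2.486, 1.917, 0.004]
ft_force: [-0.1, 0.1, -2.7]
finger_gap: 0.654
gripper_force: 20.0
t 14.08 p [ 0.6293 -0.3096  0.0914] R [2.486 1.917 0.004] q [-0.619, 0.469, 1.4898, 0.0015, 1.1793, -0.3624] F [-0.1  0.1 -2.7] gap 61.5 gf 20.0
([0.004, -0.0, 0.005], [0.0005, -0.0006, 0.0519])
```

```bash
python3 -m crank '[[[0,0,0],[0,0,0.03],0.05],[[0,0,0],[0,0,0.053],0.05],[[0,0,0],[0,0,0.053],0.05],[[0,0,0],[0,0,0.053],0.078],[[0,0,0],[0,0,0.053],0.078],[[0,0,0],[0,0,0.053],0.078],[[0,0,0],[0,0,0.03],0.078],[[0,0,0],[0,0,0],0.078],[[0,0,0],[0,0,-0.04],0.094],[[0,0,0],[0,0,-0.08],0.094],[[0,0,0],[0,0,-0.12],0.094],[[0,0,0],[-0.15,0,-0.15],0.094],[[0,0,0],[-0.15,0,-0.15],0.094],[[0,0,0],[-0.15,0,-0.15],0.094],[[0,0,0],[-0.15,0,-0.15],0.094],[[0,0,0],[-0.15,0,-0.15],0.094]]'
sh s.sh; python3 -c "
from m import *
f=snap('top');save(f,'top3.png');g=snap('side');save(g,'side3.png')
jars(f,[(350,155,390,205),(390,155,428,205),(428,155,475,205)],.08)
jars(g,[(300,170,345,215),(312,145,348,185),(322,120,365,160)],.08)"
```

```text
t: 15.42
ee_pos: [0.5871, -0.4594, 0.2409]
tool_rot: [2.496, 1.905, -0.001]
ft_force: [0.9, -0.4, 0.8]
finger_gap: 1.001
gripper_force: 0.0
t 15.42 p [ 0.5871 -0.4594  0.2409] R [ 2.496e+00  1.905e+00 -1.000e-03] q [-0.8154, 0.4414, 1.2464, -0.0006, 1.4523, -0.5481] F [ 0.9 -0.4  0.8] gap 94.1 gf 0.0
jar [367.4 179.6] diam mm [106.6 364.6] W [ 0.6065 -0.0853  0.08  ] stripdir -21.6 55
jar [406.6 170.6] diam mm [ 74.2 118.4] W [ 0.6318 -0.1872  0.08  ] stripdir -56.1 56
jar [452.3 174.4] diam mm [55.8 70.8] W [ 0.6229 -0.3052  0.08  ] stripdir -2.6 54
jar [321.8 175.5] diam mm [41.6 60. ] W [ 0.6185 -0.0971  0.08  ] stripdir -0.2 32
jar [321.7 175.4] diam mm [42.1 60. ] W [ 0.6188 -0.0973  0.08  ] stripdir 0.8 32
jar [330.9 152.3] diam mm [40.8 59.6] W [ 0.6266 -0.2041  0.08  ] stripdir -1.4 28
```

View pics/side3.png

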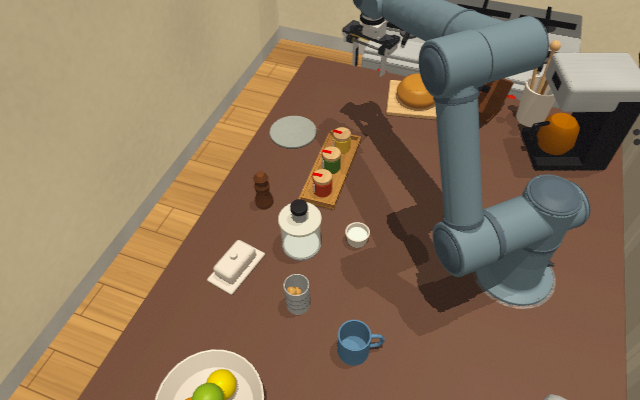

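The jars stand on the tray at (323,180), (332,155) and (342,135) with their strips facing the front. Next is the lid.

```bash
python3 -c "
from h import *
print(to((.605,.113,.26),down(90)));p=np.array([.605,.113,.155]);print(to((.44,-.2,.05),down(90),p0=p,R0=down(90)))"
python3 -m crank '[[[0,0,-0.1],[0.558,-0.13,-0.03],0.094],[[0,0,-0.2],[0.558,-0.13,-0.03],0.094],[[0,0,-0.26],[0.558,-0.13,-0.03],0.094],[[0,0,-0.26],[0.558,-0.13,-0.03],0.094],[[0,0,-0.26],[0.558,-0.13,-0.03],0.094],[[0,0,-0.26],[0.558,-0.13,-0.03],0.094],[[0,0,-0.26],[0.558,-0.13,-0.03],0.094],[[0,0,-0.26],[0.558,-0.13,-0.03],0.094],[[0,0,-0.26],[0.558,-0.13,-0.03],0.094],[[0,0,-0.26],[0.558,-0.13,-0.03],0.094],[[0,0,-0.26],[0.558,-0.13,-0.03],0.094],[[0,0,-0.26],[0.558,-0.13,-0.03],0.094],[[0,0,-0.26],[0.558,-0.13,-0.03],0.094],[[0,0,-0.26],[0.558,-0.13,-0.03],0.094],[[0,0,-0.26],[0.558,-0.13,-0.03],0.094],[[0,0,-0.26],[0.558,-0.13,-0.03],0.094],[[0,0,-0.26],[0.558,-0.13,-0.03],0.094]]'
sh s.sh; python3 -c "
from h import *
print(to((.605,.113,.155),down(90)))"
```

```text
([-0.001, -0.003, -0.263], [0.5521, -0.1318, -0.0195])
([0.0, 0.0, 0.0], [-0.313, -0.165, 0.105])
t: 16.93
ee_pos: [0.607, 0.1196, 0.2698]
tool_rot: [-2.219, -2.219, -0.001]
ft_force: [0.9, 0.4, 0.1]
finger_gap: 0.998
gripper_force: 0.0
t 16.93 p [0.607  0.1196 0.2698] R [-2.219e+00 -2.219e+00 -1.000e-03] q [0.01, 0.1279, 1.5741, 0.0033, 1.4419, 0.0096] F [0.9 0.4 0.1] gap 93.8 gf 0.0
([-0.002, -0.003, -0.0], [-0.007, -0.0017, 0.1148])
```

```bash
python3 -m crank '[[[0,0,0],[-0.007,-0.002,0.04],0.094],[[0,0,0],[-0.007,-0.002,0.08],0.094],[[0,0,0],[-0.007,-0.002,0.115],0.094],[[0,0,0],[-0.007,-0.002,0.115],0.094],[[0,0,0],[-0.007,-0.002,0.115],0.03],[[0,0,0],[-0.007,-0.002,0.115],0.03],[[0,0,0],[-0.007,-0.002,0.115],0.03],[[0,0,0],[-0.007,-0.002,0.115],0.03],[[0,0,0],[-0.007,-0.002,0.115],0.03],[[0,0,0],[-0.007,-0.002,0.115],0.03],[[0,0,0],[-0.007,-0.002,0.115],0.03]]' 25
sh s.sh
python3 -m crank '[[[0,0,0],[0,0,-0.02],0.03],[[0,0,0],[0,0,-0.04],0.03],[[0,0,0],[0,0,-0.08],0.03],[[0,0,0],[-0.313,-0.165,-0.09],0.03],[[0,0,0],[-0.313,-0.165,-0.09],0.03],[[0,0,0],[-0.313,-0.165,-0.09],0.03],[[0,0,0],[-0.313,-0.165,-0.09],0.03],[[0,0,0],[-0.313,-0.165,-0.09],0.03],[[0,0,0],[-0.313,-0.165,-0.09],0.03],[[0,0,0],[-0.313,-0.165,-0.09],0.03],[[0,0,0],[-0.313,-0.165,-0.09],0.03],[[0,0,0],[-0.313,-0.165,-0.09],0.03],[[0,0,0],[-0.313,-0.165,-0.05],0.03],[[0,0,0],[-0.313,-0.165,-0.01],0.03],[[0,0,0],[-0.313,-0.165,0.03],0.03],[[0,0,0],[-0.313,-0.165,0.07],0.03],[[0,0,0],[-0.313,-0.165,0.09],0.03],[[0,0,0],[-0.313,-0.165,0.1],0.03]]'
sh s.sh
```

```text
t: 17.85
ee_pos: [0.6061, 0.1126, 0.1558]
tool_rot: [-2.221, -2.218, -0.004]
ft_force: [3.5, 0.9, 1.6]
finger_gap: 0.541
gripper_force: 1.3
t 17.85 p [0.6061 0.1126 0.1558] R [-2.221 -2.218 -0.004] q [-0.0017, 0.215, 1.6874, 0.0038, 1.2388, -0.0016] F [3.5 0.9 1.6] gap 50.9 gf 1.3
t: 19.35
ee_pos: [0.4365, -0.1971, 0.0499]
tool_rot: [-2.214, -2.21, -0.0]
ft_force: [-4.0, 4.4, 4.7]
finger_gap: 0.525
gripper_force: 25.0
t 19.35 p [ 0.4365 -0.1971  0.0499] R [-2.214 -2.21  -0.   ] q [-0.6628, 0.0619, 2.0786, 0.0024, 1.0147, -0.6623] F [-4.   4.4  4.7] gap 49.4 gf 25.0
```

```bash
python3 -m crank '[[[0,0,0],[0,0,0.001],0.07],[[0,0,0],[0,0,0.001],0.094],[[0,0,0],[0,0,0.001],0.094],[[0,0,0],[0,0,0.001],0.094],[[0,0,0],[0,0,-0.04],0.094],[[0,0,0],[0,0,-0.08],0.094],[[0,0,0],[0,0,-0.12],0.094],[[0,0,0],[0,0,-0.16],0.094],[[0,0,0],[0,0,-0.2],0.094],[[0,0,0],[0,0,-0.2],0.094]]'
sh s.sh
python3 - <<'E'
from kin import *
K=np.load('k.npy');k=K[:9];s4,c6=K[9],K[10]
cup=np.array([.5383,.3034]);can=np.array([.605,.113]);go=.0188
def tool(az,el,roll=0): # z along az/el, y horizontal when roll=0
    z=np.array([np.cos(el)*np.cos(az),np.cos(el)*np.sin(az),np.sin(el)]);y=np.array([-np.sin(az),np.cos(az),0]);x=np.cross(y,z)
    return R.from_matrix(np.c_[x,y,z])*E_('z',roll)
for azd in range(-90,100,15):
  for eld in(-15,-30):
    az,el=np.radians([azd,eld]);Rt=tool(az,el)
    for flip in(0,np.pi):
      Rg=Rt*E_('z',flip);tcp=np.r_[cup,.065]+go*Rg.apply([0,0,1])
      for q in ik(tcp,Rg,k,s4,c6,12):
        w=fk(q,np.r_[k[:7],0,k[8]],s4,c6)[0]
        # elbow height
        el_z=k[1]+k[2]*np.cos(q[1])
        print(azd,eld,int(flip>0),q.round(2),'wristz',w[2].round(2),'elbow z',round(el_z,2))
E
```

```text
t: 20.18
ee_pos: [0.4441, -0.2036, 0.2657]
tool_rot: [2.212, 2.209, 0.006]
ft_force: [0.8, -0.6, 0.6]
finger_gap: 1.002
gripper_force: 0.0
t 20.18 p [ 0.4441 -0.2036  0.2657] R [2.212 2.209 0.006] q [-0.6633, -0.2031, 1.9032, 0.0016, 1.4254, -0.6623] F [ 0.8 -0.6  0.6] gap 94.2 gf 0.0
-90 -15 0 [ 0.66  0.95  1.24 -0.95  1.9   0.82] wristz 0.13 elbow z 0.52
-90 -15 1 [ 0.66  0.95  1.24 -0.95  1.9  -2.32] wristz 0.13 elbow z 0.52
-90 -30 0 [ 0.63  0.82  1.33 -0.79  1.73  0.81] wristz 0.2 elbow z 0.56
-90 -30 1 [ 0.63  0.82  1.33 -0.79  1.73 -2.33] wristz 0.2 elbow z 0.56
-75 -30 0 [ 0.67  0.73  1.47 -0.92  1.55  0.74] wristz 0.2 elbow z 0.59
-75 -30 1 [ 0.67  0.73  1.47 -0.92  1.55 -2.4 ] wristz 0.2 elbow z 0.59
0 -15 0 [0.54 0.42 2.19 3.85 0.87 1.22] wristz 0.13 elbow z 0.66
0 -15 1 [ 0.54  0.42  2.19  3.85  0.87 -1.92] wristz 0.13 elbow z 0.66
15 -15 0 [0.38 0.37 2.28 3.3  0.82 1.5 ] wristz 0.13 elbow z 0.67
15 -15 1 [ 0.38  0.37  2.28  3.3   0.82 -1.65] wristz 0.13 elbow z 0.67
15 -30 0 [0.37 0.21 2.27 3.39 0.39 1.39] wristz 0.2 elbow z 0.68
15 -30 1 [ 0.37  0.21  2.27  3.39  0.39 -
[... 735 characters left out ...]
01  0.28  2.18  1.59  0.86  2.39] wristz 0.2 elbow z 0.68
60 -30 1 [-0.01  0.28  2.18  1.59  0.86 -0.75] wristz 0.2 elbow z 0.68
75 -15 0 [-0.11  0.5   2.05  1.54  1.27  2.19] wristz 0.13 elbow z 0.64
75 -15 1 [-0.11  0.5   2.05  1.54  1.27 -0.96] wristz 0.13 elbow z 0.64
75 -30 0 [-0.06  0.36  2.06  1.34  1.06  2.41] wristz 0.2 elbow z 0.67
75 -30 1 [-0.06  0.36  2.06  1.34  1.06 -0.73] wristz 0.2 elbow z 0.67
90 -15 0 [-0.12  0.59  1.89  1.32  1.43  2.23] wristz 0.13 elbow z 0.62
90 -15 1 [-0.12  0.59  1.89  1.32  1.43 -0.91] wristz 0.13 elbow z 0.62
90 -30 0 [-0.07  0.45  1.92  1.15  1.25  2.39] wristz 0.2 elbow z 0.65
90 -30 1 [-0.07  0.45  1.92  1.15  1.25 -0.75] wristz 0.2 elbow z 0.65
```

```bash
cat > pour.py <<'E'
from kin import *
K=np.load('k.npy');k=K[:9];s4,c6=K[9],K[10];go=.0188
def tool(az,el,roll=0):
    z=np.array([np.cos(el)*np.cos(az),np.cos(el)*np.sin(az),np.sin(el)]);y=np.array([-np.sin(az),np.cos(az),0]);x=np.cross(y,z)
    return R.from_matrix(np.c_[x,y,z])*E_('z',roll)
rad=np.radians
CUP=np.array([.5383,.3034]);CAN=np.array([.605,.113]);GZ=.068
ELG=-22
def grasp(azd,eld,cup=CUP,gz=GZ):
    Rg=tool(rad(azd),rad(eld))*E_('z',np.pi);return np.r_[cup,gz]+go*Rg.apply([0,0,1]),Rg
def axis_in_tool(Rg): return Rg.inv().apply([0,0,1])
def pose_mouth(mouth,Rt,c,gz=GZ): # tcp for mouth centre position
    return mouth-(.105-gz)*Rt.apply(c)+go*Rt.apply([0,0,1])
E
python3 - <<'E'
from pour import *
for azg in(40,50,60):
  tcp,Rg=grasp(azg,ELG);c=axis_in_tool(Rg)
  qs=ik(tcp,Rg,k,s4,c6,12);print('G',azg,[q.round(2) for q in qs])
  if not qs: continue
  for az2 in(20,40,60,80):
   for el2 in(-15,0,15):
    for roll in(130,150):
      Rt=tool(rad(az2),rad(el2),np.pi+rad(roll));d=Rt.apply(c)
      p=pose_mouth(np.r_[CAN-.005*d[:2],.17],Rt,c)
      o=ik(p,Rt,k,s4,c6,1,q0=qs[0]+[0,0,0,0,0,rad(roll)])
      if o and np.degrees(np.arcsin(-d[2]))>38:print(az2,el2,roll,'dep',np.degrees(np.arcsin(-d[2])).round(),o[0].round(2),p.round(3))
E
```

```text
G 40 [array([ 0.1 ,  0.27,  2.3 ,  2.27,  0.75, -1.1 ])]
20 -15 150 dep 43.0 [-0.16 -0.02  2.32  2.25  0.64  1.69] [0.638 0.146 0.19 ]
20 0 150 dep 53.0 [-0.18  0.13  2.35  2.5   1.01  1.42] [0.631 0.143 0.2  ]
20 15 130 dep 42.0 [-0.15  0.37  2.3   2.65  1.42  0.92] [0.62 0.15 0.2 ]
20 15 150 dep 61.0 [-0.18  0.35  2.3   2.62  1.41  1.29] [0.621 0.14  0.207]
40 -15 150 dep 43.0 [-0.32  0.06  2.25  1.75  0.99  1.91] [0.625 0.155 0.19 ]
40 0 150 dep 53.0 [-0.36  0.2   2.26  1.99  1.26  1.66] [0.619 0.15  0.2  ]
40 15 130 dep 42.0 [-0.34  0.41  2.23  2.16  1.56  1.12] [0.606 0.153 0.2  ]
40 15 150 dep 61.0 [-0.36  0.4   2.22  2.14  1.56  1.5 ] [0.611 0.144 0.207]
60 -15 150 dep 43.0 [-0.39  0.19  2.09  1.45  1.3   1.94] [0.609 0.159 0.19 ]
60 0 150 dep 53.0 [-0.43  0.33  2.09  1.64  1.51  1.77] [0.605 0.153 0.2  ]
60 15 130 dep 42.0 [-0.42  0.5   2.07  1.8   1.74  1.27] [0.593 0.151 0.2  ]
60 15 150 dep 61.0 [-0.43  0.49  2.06  1.79  1.74  1.65] [0.6   0.144 0.207]
80 -15 150 dep 43.0 [-0.4   0.34  1.9   1.23  1.58  1.91] [0.593 0.158 0.19 ]
80 0 150 dep 53.0 [-0.43  0.47  1.89  1.39  
[... 2057 characters left out ...]
 0.2  ]
40 15 150 dep 61.0 [-0.36  0.4   2.22  2.14  1.56  1.5 ] [0.611 0.144 0.207]
60 -15 150 dep 43.0 [-0.39  0.19  2.09  1.45  1.3   1.94] [0.609 0.159 0.19 ]
60 0 150 dep 53.0 [-0.43  0.33  2.09  1.64  1.51  1.77] [0.605 0.153 0.2  ]
60 15 130 dep 42.0 [-0.42  0.5   2.07  1.8   1.74  1.27] [0.593 0.151 0.2  ]
60 15 150 dep 61.0 [-0.43  0.49  2.06  1.79  1.74  1.65] [0.6   0.144 0.207]
80 -15 150 dep 43.0 [-0.4   0.34  1.9   1.23  1.58  1.91] [0.593 0.158 0.19 ]
80 0 150 dep 53.0 [-0.43  0.47  1.89  1.39  1.75  1.82] [0.592 0.15  0.2  ]
80 15 130 dep 42.0 [-0.43  0.61  1.88  1.53  1.93  1.38] [0.58  0.145 0.2  ]
80 15 150 dep 61.0 [-0.43  0.61  1.85  1.54  1.93  1.76] [0.59  0.141 0.207]
```

```bash
cat > jrows.py <<'E'
from pour import *
def rows(q0,q1,n,grip,p0=None,R0=None):
    p0,R0=fk(q0,k,s4,c6)
    for i in range(1,n+1):
        q=q0+(q1-q0)*i/n;p,G=fk(q,k,s4,c6);w=fk(q,np.r_[k[:7],0,k[8]],s4,c6)[0]
        a=(R0.inv()*G).as_rotvec();b=R0.inv().apply(p-p0)
        print('[%s,%s,%g],'%(a.round(3).tolist(),b.round(3).tolist(),grip),'   #',p.round(3),'w',w.round(2))
E
python3 - <<'E'
from jrows import *
tcp,Rg=grasp(45,ELG);q0=read_state()['joints']
pre=tcp-.13*Rg.apply([0,0,1])+[0,0,.0]
q=ik(pre,Rg,k,s4,c6,20);print([x.round(2) for x in q],pre.round(3))
rows(q0,q[0],18,.094)
E
```

```text
[] [0.465 0.23  0.11 ]Traceback (most recent call last):
  File "<stdin>", line 5, in <module>
IndexError: list index out of range
```

```bash
python3 - <<'E'
from jrows import *
for az in(45,55,65,75,85):
  for el in(-22,-30):
    tcp,Rg=grasp(az,el);r=[]
    for b in(0,.04,.06,.08,.1,.12):
        q=ik(tcp-b*Rg.apply([0,0,1]),Rg,k,s4,c6,6);r.append((b,q[0].round(2).tolist() if q else None))
    last=[x for x in r if x[1]][-1];print(az,el,last)
    # from above
    r=[(h,bool(ik(tcp+[0,0,h],Rg,k,s4,c6,6))) for h in(.1,.15,.2)];print(r)
E
```

```text
45 -22 (0.1, [-0.16, -0.02, 2.5, 1.83, 0.89, -0.88])
[(0.1, True), (0.15, True), (0.2, True)]
45 -30 (0.12, [-0.14, -0.22, 2.51, 1.52, 0.77, -0.52])
[(0.1, True), (0.15, True), (0.2, True)]
55 -22 (0.12, [-0.3, 0.02, 2.44, 1.55, 1.08, -0.82])
[(0.1, True), (0.15, True), (0.2, True)]
55 -30 (0.12, [-0.23, -0.1, 2.41, 1.38, 0.96, -0.58])
[(0.1, True), (0.15, True), (0.2, True)]
65 -22 (0.12, [-0.34, 0.14, 2.31, 1.39, 1.22, -0.82])
[(0.1, True), (0.15, True), (0.2, True)]
65 -30 (0.12, [-0.28, 0.02, 2.29, 1.26, 1.11, -0.63])
[(0.1, True), (0.15, True), (0.2, True)]
75 -22 (0.12, [-0.34, 0.25, 2.16, 1.25, 1.34, -0.82])
[(0.1, True), (0.15, True), (0.2, True)]
75 -30 (0.12, [-0.29, 0.15, 2.16, 1.15, 1.25, -0.67])
[(0.1, True), (0.15, True), (0.2, True)]
85 -22 (0.12, [-0.32, 0.36, 2.01, 1.14, 1.45, -0.82])
[(0.1, True), (0.15, True), (0.2, True)]
85 -30 (0.12, [-0.27, 0.26, 2.02, 1.05, 1.37, -0.7])
[(0.1, True), (0.15, True), (0.2, True)]
```

```bash
sed -i 's/^ELG=.*/ELG=-25;AZ=50/' pour.py
python3 - <<'E'
from jrows import *
tcp,Rg=grasp(AZ,ELG);q0=read_state()['joints']
pre=tcp-.1*Rg.apply([0,0,1])
q=ik(pre,Rg,k,s4,c6,20);print([x.round(2) for x in q],pre.round(3),tcp.round(3))
rows(q0,q[0],18,.094)
E
```

```text
[array([-0.19, -0.03,  2.45,  1.64,  0.91, -0.76])] [0.491 0.247 0.102] [0.549 0.316 0.06 ]
[[-0.045, 0.079, -0.016],[0.035, 0.016, 0.02],0.094],    # [ 0.46  -0.169  0.245] w [ 0.44 -0.19  0.52]
[[-0.088, 0.158, -0.025],[0.071, 0.029, 0.038],0.094],    # [ 0.474 -0.133  0.227] w [ 0.45 -0.17  0.5 ]
[[-0.128, 0.236, -0.028],[0.107, 0.041, 0.053],0.094],    # [ 0.486 -0.097  0.212] w [ 0.45 -0.16  0.48]
[[-0.166, 0.314, -0.025],[0.142, 0.051, 0.066],0.094],    # [ 0.496 -0.062  0.199] w [ 0.45 -0.15  0.46]
[[-0.201, 0.39, -0.015],[0.176, 0.059, 0.078],0.094],    # [ 0.504 -0.028  0.187] w [ 0.45 -0.13  0.44]
[[-0.233, 0.465, 0.001],[0.21, 0.065, 0.087],0.094],    # [0.511 0.005 0.178] w [ 0.44 -0.12  0.42]
[[-0.262, 0.538, 0.023],[0.242, 0.07, 0.095],0.094],    # [0.515 0.037 0.17 ] w [ 0.44 -0.1   0.4 ]
[[-0.289, 0.608, 0.051],[0.272, 0.073, 0.101],0.094],    # [0.519 0.067 0.163] w [ 0.44 -0.09  0.38]
[[-0.312, 0.676, 0.086],[0.3, 0.075, 0.107],0.094],    # [0.521 0.095 0.157] w [ 0.43 -0.07  0.36]
[[-0.332, 0.74, 0.126],[0.326, 0.076, 0.112],0.094],    # [0.522 0.121 0.152] w [ 0.42 -0.06  0.35]
[[-0.348, 0.801, 0.172],[0.35, 0.075, 0.116],0.094],    # [0.522 0.145 0.147] w [ 0.42 -0.04  0.33]
[[-0.362, 0.857, 0.223],[0.371, 0.074, 0.121],0.094],    # [0.52  0.166 0.143] w [ 0.41 -0.03  0.31]
[[-0.373, 0.909, 0.28],[0.39, 0.072, 0.126],0.094],    # [0.518 0.185 0.138] w [ 0.4  -0.01  0.29]
[[-0.38, 0.957, 0.341],[0.407, 0.068, 0.131],0.094],    # [0.515 0.202 0.132] w [0.38 0.   0.28]
[[-0.384, 0.999, 0.407],[0.422, 0.064, 0.137],0.094],    # [0.51  0.217 0.126] w [0.37 0.02 0.26]
[[-0.386, 1.035, 0.478],[0.434, 0.058, 0.143],0.094],    # [0.505 0.229 0.119] w [0.36 0.03 0.25]
[[-0.384, 1.065, 0.551],[0.444, 0.052, 0.151],0.094],    # [0.499 0.239 0.111] w [0.34 0.04 0.23]
[[-0.38, 1.09, 0.629],[0.452, 0.044, 0.16],0.094],    # [0.491 0.247 0.102] w [0.33 0.05 0.22]
```

```bash
python3 - <<'E'
from jrows import *
tcp,Rg=grasp(AZ,ELG);q0=read_state()['joints']
pre=tcp-.09*Rg.apply([0,0,1])
for h in(.12,.08):
  q=ik(pre+[0,0,h],Rg,k,s4,c6,20);print(h,[x.round(2) for x in q])
  if q: break
rows(q0,q[0],9,.094)
E
```

```text
0.12 [array([-0.16, -0.36,  2.43,  1.38,  0.92, -0.31])]
[[-0.1, 0.115, 0.013],[0.064, 0.027, 0.021],0.094],    # [ 0.472 -0.139  0.245] w [ 0.44 -0.17  0.52]
[[-0.187, 0.236, 0.041],[0.129, 0.048, 0.035],0.094],    # [ 0.493 -0.075  0.23 ] w [ 0.44 -0.14  0.5 ]
[[-0.26, 0.361, 0.083],[0.192, 0.063, 0.044],0.094],    # [ 0.508 -0.012  0.221] w [ 0.43 -0.1   0.47]
[[-0.318, 0.489, 0.14],[0.251, 0.072, 0.048],0.094],    # [0.517 0.047 0.216] w [ 0.42 -0.07  0.45]
[[-0.361, 0.618, 0.211],[0.305, 0.076, 0.049],0.094],    # [0.521 0.101 0.215] w [ 0.41 -0.04  0.43]
[[-0.389, 0.745, 0.296],[0.354, 0.075, 0.047],0.094],    # [0.52  0.15  0.216] w [ 0.39 -0.02  0.4 ]
[[-0.401, 0.867, 0.395],[0.396, 0.07, 0.045],0.094],    # [0.516 0.191 0.218] w [0.38 0.01 0.38]
[[-0.398, 0.983, 0.506],[0.43, 0.062, 0.044],0.094],    # [0.508 0.226 0.219] w [0.36 0.04 0.36]
[[-0.38, 1.09, 0.629],[0.458, 0.052, 0.044],0.094],    # [0.497 0.254 0.218] w [0.33 0.06 0.34]
```

```bash
python3 -m crank '[[[-0.1,0.115,0.013],[0.064,0.027,0.021],0.094],[[-0.1,0.115,0.013],[0.064,0.027,0.021],0.094],[[-0.187,0.236,0.041],[0.129,0.048,0.035],0.094],[[-0.187,0.236,0.041],[0.129,0.048,0.035],0.094],[[-0.26,0.361,0.083],[0.192,0.063,0.044],0.094],[[-0.26,0.361,0.083],[0.192,0.063,0.044],0.094],[[-0.318,0.489,0.14],[0.251,0.072,0.048],0.094],[[-0.318,0.489,0.14],[0.251,0.072,0.048],0.094],[[-0.361,0.618,0.211],[0.305,0.076,0.049],0.094],[[-0.361,0.618,0.211],[0.305,0.076,0.049],0.094],[[-0.389,0.745,0.296],[0.354,0.075,0.047],0.094],[[-0.389,0.745,0.296],[0.354,0.075,0.047],0.094],[[-0.401,0.867,0.395],[0.396,0.07,0.045],0.094],[[-0.401,0.867,0.395],[0.396,0.07,0.045],0.094],[[-0.398,0.983,0.506],[0.43,0.062,0.044],0.094],[[-0.398,0.983,0.506],[0.43,0.062,0.044],0.094],[[-0.38,1.09,0.629],[0.458,0.052,0.044],0.094],[[-0.38,1.09,0.629],[0.458,0.052,0.044],0.094],[[-0.38,1.09,0.629],[0.458,0.052,0.044],0.094]]'
sh s.sh
python3 - <<'E'
from pour import *
tcp,Rg=grasp(AZ,ELG);pre=tcp-.09*Rg.apply([0,0,1])
for p in(pre,tcp):print(to(p,Rg))
f=snap('side');save(f,'side4.png');g=snap('top');save(g,'top4.png')
# cup rim: steel-grey bright ellipse check in side view
print(proj(f,[*CUP,.105]),proj(g,[*CUP,.105]),proj(f,[*CUP,0]))
E
```

```text
t: 21.77
ee_pos: [0.4916, 0.2584, 0.2114]
tool_rot: [-2.103, -0.966, -1.325]
ft_force: [-0.4, 0.7, -0.9]
finger_gap: 1.001
gripper_force: 0.0
t 21.77 p [0.4916 0.2584 0.2114] R [-2.103 -0.966 -1.325] q [-0.155, -0.3547, 2.4395, 1.3907, 0.9166, -0.3095] F [-0.4  0.7 -0.9] gap 94.1 gf 0.0
([-0.01, 0.001, -0.018], [-0.1025, 0.0092, 0.0478])
([-0.01, 0.001, -0.018], [-0.1025, 0.0101, 0.1378])
[296.8779215  283.55621538] [213.25916412 202.25989617] [298.73188476 303.13073584]
```

View pics/side4.png

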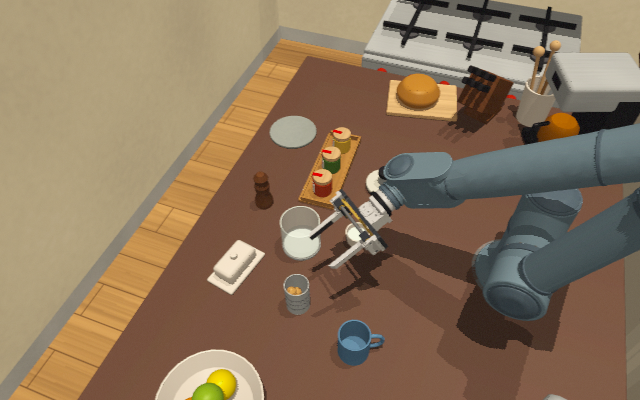

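The gripper is in pre-pose behind the cup, whose mouth is seen at (296,284) against a projected (297,283.6). The canister is open. Descend, advance and grip.

```bash
python3 -m crank '[[[-0.01,0,-0.018],[-0.04,0.009,0.018],0.094],[[-0.01,0,-0.018],[-0.08,0.009,0.037],0.094],[[-0.01,0,-0.018],[-0.1025,0.009,0.048],0.094],[[-0.01,0,-0.018],[-0.1025,0.009,0.048],0.094],[[-0.01,0,-0.018],[-0.1025,0.009,0.048],0.094]]' 25
sh s.sh
python3 - <<'E'
from pour import *
tcp,Rg=grasp(AZ,ELG);print(to(tcp,Rg))
E
```

```text
t: 22.28
ee_pos: [0.4981, 0.2529, 0.0975]
tool_rot: [-2.109, -0.978, -1.339]
ft_force: [0.4, 0.8, 1.5]
finger_gap: 1.0
gripper_force: 0.0
t 22.28 p [0.4981 0.2529 0.0975] R [-2.109 -0.978 -1.339] q [-0.1637, 0.0093, 2.4297, 1.6708, 0.8991, -0.7776] F [0.4 0.8 1.5] gap 94.0 gf 0.0
([0.001, 0.002, -0.004], [0.0007, -0.0017, 0.0898])
```

```bash
python3 -m crank '[[[0,0,0],[0.001,-0.001,0.03],0.094],[[0,0,0],[0.001,-0.001,0.06],0.094],[[0,0,0],[0.001,-0.001,0.09],0.094],[[0,0,0],[0.001,-0.001,0.09],0.094],[[0,0,0],[0.001,-0.001,0.09],0.05],[[0,0,0],[0.001,-0.001,0.09],0.05],[[0,0,0],[0.001,-0.001,0.09],0.05],[[0,0,0],[0.001,-0.001,0.09],0.05],[[0,0,0],[0.001,-0.001,0.09],0.05],[[0,0,0],[0.001,-0.001,0.09],0.05],[[0,0,0],[0.001,-0.001,0.09],0.05]]' 25
sh s.sh
python3 - <<'E'
from jrows import *
s=read_state();q0=s['joints'];p0,R0=fk(q0,k,s4,c6);c=R0.inv().apply([0,0,1]);print('grasp err',to(*grasp(AZ,ELG)))
print('lift',R0.inv().apply([0,0,.15]).round(4))
# pour sequence: mouth fixed
qp=None
def show(az,el,roll,mouth,base,q0):
    Rt=tool(rad(az),rad(el),np.pi+rad(roll));d=Rt.apply(c);p=pose_mouth(mouth,Rt,c)
    o=ik(p,Rt,k,s4,c6,1,q0=q0);t,sh=to(p,Rt,p0=base[0],R0=base[1])
    print(az,round(el),roll,'dep',np.degrees(np.arcsin(-d[2])).round(),'[%s,%s,0.05]'%(t,sh),o[0].round(2) if o else None,'p',p.round(3));return o[0] if o else q0
q=q0;base=(p0+[0,0,.15],R0)
dirn=np.array([.643,-.766])   # pour direction approx (right of az50)
for i,roll in enumerate(range(0,160,10)):
    a=min(1,roll/60);el=ELG*(1-a)
    m0=np.r_[CUP,.255];m1=np.r_[CAN-.008*dirn,.178]
    b=min(1,roll/60); mouth=m0+(m1-m0)*np.array([b,b,min(1,max(0,(roll-40)/40))])
    q=show(50,el,roll,mouth,base,q)
E
```

```text
t: 23.2
ee_pos: [0.5504, 0.3168, 0.0628]
tool_rot: [-2.104, -0.98, -1.346]
ft_force: [-3.2, -1.4, 7.2]
finger_gap: 0.693
gripper_force: 25.0
t 23.2 p [0.5504 0.3168 0.0628] R [-2.104 -0.98  -1.346] q [0.0251, 0.2608, 2.2512, 1.909, 0.8044, -0.9128] F [-3.2 -1.4  7.2] gap 65.2 gf 25.0
grasp err ([0.001, -0.003, 0.0], [-0.0029, -0.0006, 0.0003])
lift [ 1.361e-01  1.000e-04 -6.300e-02]
50 -25 0 dep -90.0 [[0.001, -0.003, 0.0],[-0.003, -0.0006, 0.0002],0.05] [ 0.02 -0.13  2.27  1.52  0.75 -0.38] p [0.549 0.316 0.21 ]
50 -21 10 dep -80.0 [[0.007, 0.069, 0.175],[-0.007, 0.0211, -0.0129],0.05] [-0.05 -0.11  2.29  1.61  0.85 -0.33] p [0.557 0.292 0.212]
50 -17 20 dep -70.0 [[0.026, 0.141, 0.349],[-0.0099, 0.0431, -0.0263],0.05] [-0.13 -0.07  2.3   1.67  0.95 -0.25] p [0.565 0.268 0.215]
50 -12 30 dep -59.0 [[0.058, 0.21, 0.522],[-0.0117, 0.0654, -0.0403],0.05] [-0.2  -0.03  2.29  1.72  1.05 -0.15] p [0.574 0.243 0.219]
50 -8 40 dep -48.0 [[0.102, 0.276, 0.693],[-0.0126, 0.0883, -0.0552],0.05] [-0.27  0.02  2.28  1.75  1.16 -0.04] p [0.582 0.218 0.225]
50 -4 50 dep -38.0 [[0.158, 0.337, 0.863
[... 720 characters left out ...]
2  1.38  0.8 ] p [0.597 0.167 0.184]
50 0 110 dep 18.0 [[0.416, 0.289, 1.886],[-0.057, 0.1335, -0.0674],0.05] [-0.39  0.26  2.22  1.82  1.38  0.99] p [0.598 0.166 0.19 ]
50 0 120 dep 27.0 [[0.453, 0.26, 2.056],[-0.0522, 0.136, -0.0697],0.05] [-0.39  0.25  2.22  1.82  1.38  1.17] p [0.6   0.164 0.195]
50 0 130 dep 36.0 [[0.491, 0.227, 2.226],[-0.0478, 0.1394, -0.0717],0.05] [-0.39  0.24  2.21  1.81  1.38  1.36] p [0.602 0.162 0.2  ]
50 0 140 dep 44.0 [[0.528, 0.19, 2.396],[-0.0441, 0.1435, -0.0734],0.05] [-0.39  0.24  2.21  1.81  1.38  1.55] p [0.605 0.159 0.204]
50 0 150 dep 52.0 [[0.565, 0.15, 2.565],[-0.041, 0.1483, -0.0748],0.05] [-0.4   0.24  2.2   1.8   1.38  1.73] p [0.609 0.156 0.207]
```

```bash
python3 -m crank '[[[0,0,0],[0.034,0,-0.016],0.05],[[0,0,0],[0.068,0,-0.032],0.05],[[0,0,0],[0.102,0,-0.047],0.05],[[0,0,0],[0.136,0,-0.063],0.05],[[0,0,0],[0.136,0,-0.063],0.05]]'
python3 -m crank '[[[0.007,0.069,0.175],[-0.007,0.021,-0.013],0.05],[[0.007,0.069,0.175],[-0.007,0.021,-0.013],0.05],[[0.026,0.141,0.349],[-0.01,0.043,-0.026],0.05],[[0.026,0.141,0.349],[-0.01,0.043,-0.026],0.05],[[0.058,0.21,0.522],[-0.012,0.065,-0.04],0.05],[[0.058,0.21,0.522],[-0.012,0.065,-0.04],0.05],[[0.102,0.276,0.693],[-0.013,0.088,-0.055],0.05],[[0.102,0.276,0.693],[-0.013,0.088,-0.055],0.05],[[0.158,0.337,0.863],[-0.03,0.112,-0.063],0.05],[[0.158,0.337,0.863],[-0.03,0.112,-0.063],0.05],[[0.228,0.392,1.03],[-0.048,0.136,-0.072],0.05],[[0.228,0.392,1.03],[-0.048,0.136,-0.072],0.05],[[0.228,0.392,1.03],[-0.048,0.136,-0.072],0.05]]'
sh s.sh
python3 - <<'E'
from jrows import *
g=snap('side');save(g,'side5.png')
s=read_state();q0=s['joints'];_,Rg0=fk(np.array([0.0251,0.2608,2.2512,1.909,0.8044,-0.9128]),k,s4,c6);c=Rg0.inv().apply([0,0,1])
base=(s['ee_pos'],R.from_rotvec(s['tool_rot']));dirn=np.array([.643,-.766])
m1=np.r_[CAN-.008*dirn,.178]
d=base[1].apply(c);print('mouth now',(base[0]-go*base[1].apply([0,0,1])+(.105-GZ)*d).round(3),'dep',np.degrees(np.arcsin(-d[2])))
for roll in list(range(65,136,7))+[135,142,149,155]:
    Rt=tool(rad(50),0,np.pi+rad(roll));p=pose_mouth(m1,Rt,c);t,sh=to(p,Rt,p0=base[0],R0=base[1]);print(roll,'[%s,%s,0.05],'%(t,np.round(sh,3).tolist()))
E
```

```text
t: 23.62
ee_pos: [0.5534, 0.3169, 0.2203]
tool_rot: [-2.101, -0.985, -1.359]
ft_force: [0.7, 0.7, -1.6]
finger_gap: 0.694
gripper_force: 25.0
t: 24.7
ee_pos: [0.5987, 0.1627, 0.1941]
tool_rot: [-1.653, 0.153, -0.943]
ft_force: [0.9, -0.1, -2.4]
finger_gap: 0.687
gripper_force: 25.0
t 24.7 p [0.5987 0.1627 0.1941] R [-1.653  0.153 -0.943] q [-0.3925, 0.2428, 2.2217, 1.8102, 1.3732, 0.1373] F [ 0.9 -0.1 -2.4] gap 64.6 gf 25.0
mouth now [0.599 0.119 0.212] dep -27.013028521324546
65 [[0.007, 0.001, 0.085],[-0.016, 0.027, 0.001],0.05],
72 [[0.007, 0.001, 0.207],[-0.016, 0.023, 0.001],0.05],
79 [[0.007, 0.0, 0.329],[-0.015, 0.019, 0.001],0.05],
86 [[0.007, 0.0, 0.451],[-0.013, 0.015, 0.001],0.05],
93 [[0.007, -0.0, 0.573],[-0.011, 0.012, 0.001],0.05],
100 [[0.007, -0.001, 0.696],[-0.009, 0.008, 0.001],0.05],
107 [[0.007, -0.001, 0.818],[-0.006, 0.005, 0.001],0.05],
114 [[0.007, -0.002, 0.94],[-0.003, 0.003, 0.001],0.05],
121 [[0.007, -0.002, 1.062],[0.001, 0.0, 0.001],0.05],
128 [[0.007, -0.003, 1.184],[0.004, -0.001, 0.001],0.05],
135 [[0.007, -0.003, 1.306],[0.008, -0.003, 0.001],0.05],
135 [[0.007, -0.003, 1.306],[0.008, -0.003, 0.001],0.05],
142 [[0.007, -0.004, 1.429],[0.012, -0.004, 0.001],0.05],
149 [[0.007, -0.004, 1.551],[0.016, -0.004, 0.001],0.05],
155 [[0.007, -0.005, 1.655],[0.02, -0.004, 0.001],0.05],
```

View pics/side5.png

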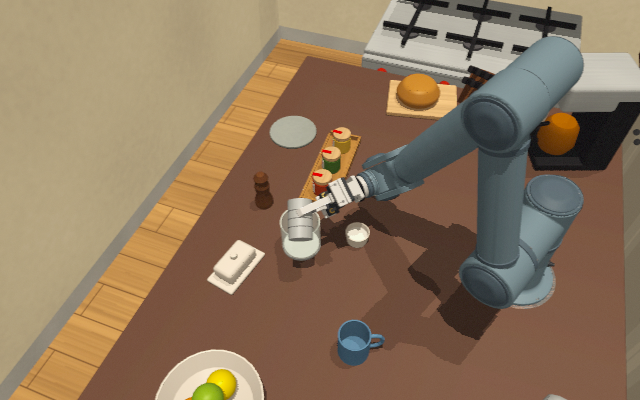

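The cup is tilted over the canister mouth at (300,222), so pour now.

```bash
python3 -m crank '[[[0.007,0,0.085],[-0.016,0.027,0.001],0.05],[[0.007,0,0.207],[-0.016,0.023,0.001],0.05],[[0.007,0,0.329],[-0.015,0.019,0.001],0.05],[[0.007,0,0.39],[-0.014,0.017,0.001],0.05],[[0.007,0,0.451],[-0.013,0.015,0.001],0.05],[[0.007,0,0.512],[-0.012,0.013,0.001],0.05],[[0.007,0,0.573],[-0.011,0.012,0.001],0.05],[[0.007,0,0.634],[-0.01,0.01,0.001],0.05],[[0.007,-0.001,0.696],[-0.009,0.008,0.001],0.05],[[0.007,-0.001,0.757],[-0.007,0.006,0.001],0.05],[[0.007,-0.001,0.818],[-0.006,0.005,0.001],0.05],[[0.007,-0.001,0.88],[-0.004,0.004,0.001],0.05],[[0.007,-0.002,0.94],[-0.003,0.003,0.001],0.05],[[0.007,-0.002,1.0],[-0.001,0.001,0.001],0.05],[[0.007,-0.002,1.062],[0.001,0,0.001],0.05],[[0.007,-0.003,1.123],[0.002,0,0.001],0.05],[[0.007,-0.003,1.184],[0.004,-0.001,0.001],0.05],[[0.007,-0.003,1.306],[0.008,-0.003,0.001],0.05],[[0.007,-0.004,1.429],[0.012,-0.004,0.001],0.05],[[0.007,-0.004,1.551],[0.016,-0.004,0.001],0.05]]'
python3 -m crank '[[[0,0,0.1],[0.004,0,0],0.05],[[0,0,0.1],[0.004,0,0],0.05],[[0,0,0],[0,0,0],0.05],[[0,0,0.1],[0.004,0,0],0.05],[[0,0,0],[0,0,0],0.05],[[0,0,0.1],[0.004,0,0],0.05],[[0,0,0],[0,0,0],0.05],[[0,0,0],[0,0,0],0.05]]'
sh s.sh
python3 -c "
from h import *
f=snap('side');save(f,'side6.png');t=snap('top');
a=np.hstack([f['color'][170:290,240:380],t['color'][130:250,230:370]])[:,:,::-1];cv2.imwrite('pics/c6.png',cv2.resize(a,None,fx=2.8,fy=2.8))"
```

```text
t: 26.42
ee_pos: [0.6086, 0.1579, 0.2102]
tool_rot: [-1.023, 1.196, 0.263]
ft_force: [0.2, 0.4, -1.3]
finger_gap: 0.693
gripper_force: 25.0
t: 27.08
ee_pos: [0.6084, 0.1579, 0.21]
tool_rot: [-1.028, 1.191, 0.256]
ft_force: [0.2, -0.1, -1.6]
finger_gap: 0.689
gripper_force: 25.0
t 27.08 p [0.6084 0.1579 0.21  ] R [-1.028  1.191  0.256] q [-0.3956, 0.2293, 2.1984, 1.8027, 1.3786, 1.7123] F [ 0.2 -0.1 -1.6] gap 64.7 gf 25.0
```

View pics/c6.png

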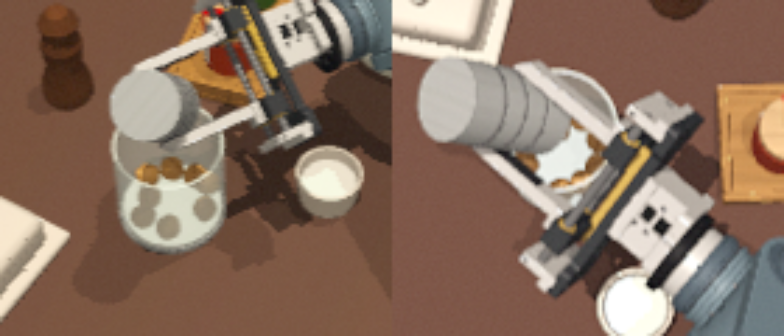

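The nuts are inside the canister and none are on the counter. Return the cup by the reverse path.

```bash
cat > back.py <<'E'
from jrows import *
_,Rg0=fk(np.array([0.0251,0.2608,2.2512,1.909,0.8044,-0.9128]),k,s4,c6);c=Rg0.inv().apply([0,0,1])
E
python3 - <<'E'
from back import *
s=read_state();base=(s['ee_pos'],R.from_rotvec(s['tool_rot']));dirn=np.array([.643,-.766])
m0=np.r_[CUP+[.001,.001],.255];m1=np.r_[CAN-.008*dirn,.178]
for roll in(130,110,90,80,70,60,50,40,30,20,10,0):
    a=min(1,roll/60);el=ELG*(1-a);b=a
    mouth=m0+(m1-m0)*np.array([b,b,min(1,max(0,(roll-50)/40))])
    Rt=tool(rad(50),rad(el),np.pi+rad(roll)) if roll else Rg0;p=pose_mouth(mouth,Rt,c);t,sh=to(p,Rt,p0=base[0],R0=base[1]);print(roll,'[%s,%s,0.05],'%(t,np.round(sh,3).tolist()))
E
```

```text
130 [[-0.0, 0.004, -0.328],[0.005, 0.012, -0.001],0.05],
110 [[-0.001, 0.004, -0.677],[0.01, 0.022, -0.001],0.05],
90 [[-0.002, 0.004, -1.026],[0.019, 0.03, -0.001],0.05],
80 [[-0.002, 0.003, -1.201],[0.008, 0.022, -0.001],0.05],
70 [[-0.002, 0.003, -1.376],[-0.003, 0.014, -0.001],0.05],
60 [[-0.003, 0.003, -1.55],[-0.014, 0.005, -0.001],0.05],
50 [[-0.085, 0.016, -1.724],[-0.036, 0.019, 0.015],0.05],
40 [[-0.173, 0.016, -1.895],[-0.043, 0.042, 0.03],0.05],
30 [[-0.266, -0.0, -2.064],[-0.05, 0.065, 0.044],0.05],
20 [[-0.364, -0.033, -2.228],[-0.058, 0.086, 0.058],0.05],
10 [[-0.466, -0.084, -2.389],[-0.067, 0.106, 0.071],0.05],
0 [[-0.565, -0.153, -2.544],[-0.076, 0.126, 0.085],0.05],
```

```bash
python3 -m crank '[[[0,0.004,-0.11],[0.002,0.004,0],0.05],[[0,0.004,-0.22],[0.003,0.008,0],0.05],[[0,0.004,-0.328],[0.005,0.012,-0.001],0.05],[[-0.001,0.004,-0.44],[0.007,0.015,-0.001],0.05],[[-0.001,0.004,-0.56],[0.009,0.018,-0.001],0.05],[[-0.001,0.004,-0.677],[0.01,0.022,-0.001],0.05],[[-0.002,0.004,-0.8],[0.013,0.025,-0.001],0.05],[[-0.002,0.004,-0.91],[0.016,0.028,-0.001],0.05],[[-0.002,0.004,-1.026],[0.019,0.03,-0.001],0.05],[[-0.002,0.003,-1.115],[0.013,0.026,-0.001],0.05],[[-0.002,0.003,-1.201],[0.008,0.022,-0.001],0.05],[[-0.002,0.003,-1.29],[0.003,0.018,-0.001],0.05],[[-0.002,0.003,-1.376],[-0.003,0.014,-0.001],0.05],[[-0.003,0.003,-1.46],[-0.008,0.01,-0.001],0.05],[[-0.003,0.003,-1.55],[-0.014,0.005,-0.001],0.05],[[-0.003,0.003,-1.55],[-0.014,0.005,-0.001],0.05]]'
sh s.sh
python3 - <<'E'
from back import *
s=read_state();base=(s['ee_pos'],R.from_rotvec(s['tool_rot']));dirn=np.array([.643,-.766])
m0=np.r_[CUP+[.001,.001],.255];m1=np.r_[CAN-.008*dirn,.178]
for roll in(50,40,30,20,10,0):
    a=min(1,roll/60);el=ELG*(1-a);b=a
    mouth=m0+(m1-m0)*np.array([b,b,min(1,max(0,(roll-50)/40))])
    Rt=tool(rad(50),rad(el),np.pi+rad(roll)) if roll else Rg0;p=pose_mouth(mouth,Rt,c);t,sh=to(p,Rt,p0=base[0],R0=base[1]);print(roll,'[%s,%s,0.05],'%(t,np.round(sh,3).tolist()))
E
```

```text
t: 28.52
ee_pos: [0.5999, 0.1637, 0.2204]
tool_rot: [-1.646, 0.142, -0.951]
ft_force: [1.4, -0.7, -1.2]
finger_gap: 0.693
gripper_force: 25.0
t 28.52 p [0.5999 0.1637 0.2204] R [-1.646  0.142 -0.951] q [-0.39, 0.1805, 2.2263, 1.8038, 1.3668, 0.1839] F [ 1.4 -0.7 -1.2] gap 65.1 gf 25.0
50 [[-0.06, -0.043, -0.171],[-0.016, -0.022, 0.016],0.05],
40 [[-0.113, -0.095, -0.345],[-0.04, -0.028, 0.03],0.05],
30 [[-0.156, -0.157, -0.518],[-0.062, -0.035, 0.045],0.05],
20 [[-0.191, -0.229, -0.69],[-0.083, -0.042, 0.058],0.05],
10 [[-0.215, -0.309, -0.86],[-0.104, -0.05, 0.072],0.05],
0 [[-0.227, -0.394, -1.027],[-0.124, -0.06, 0.086],0.05],
```

```bash
python3 -m crank '[[[-0.06,-0.043,-0.171],[-0.016,-0.022,0.016],0.05],[[-0.06,-0.043,-0.171],[-0.016,-0.022,0.016],0.05],[[-0.113,-0.095,-0.345],[-0.04,-0.028,0.03],0.05],[[-0.113,-0.095,-0.345],[-0.04,-0.028,0.03],0.05],[[-0.156,-0.157,-0.518],[-0.062,-0.035,0.045],0.05],[[-0.156,-0.157,-0.518],[-0.062,-0.035,0.045],0.05],[[-0.191,-0.229,-0.69],[-0.083,-0.042,0.058],0.05],[[-0.191,-0.229,-0.69],[-0.083,-0.042,0.058],0.05],[[-0.215,-0.309,-0.86],[-0.104,-0.05,0.072],0.05],[[-0.215,-0.309,-0.86],[-0.104,-0.05,0.072],0.05],[[-0.227,-0.394,-1.027],[-0.124,-0.06,0.086],0.05],[[-0.227,-0.394,-1.027],[-0.124,-0.06,0.086],0.05],[[-0.227,-0.394,-1.027],[-0.124,-0.06,0.086],0.05],[[-0.227,-0.394,-1.027],[-0.124,-0.06,0.086],0.05]]'
sh s.sh
python3 - <<'E'
from back import *
for z in(.066,.0635): print(to([.5504,.3168,z],Rg0))
t=snap('top');save(t,'top7.png')
cv2.imwrite('pics/c7.png',cv2.resize(t['color'][130:260,170:390,::-1],None,fx=3.5,fy=3.5))
E
```

```text
t: 29.68
ee_pos: [0.5491, 0.3183, 0.2088]
tool_rot: [-2.104, -0.974, -1.339]
ft_force: [0.1, 0.1, -1.6]
finger_gap: 0.693
gripper_force: 25.0
t 29.68 p [0.5491 0.3183 0.2088] R [-2.104 -0.974 -1.339] q [0.0276, -0.1269, 2.2692, 1.5285, 0.7486, -0.379] F [ 0.1  0.1 -1.6] gap 65.2 gf 25.0
([-0.003, 0.001, -0.007], [-0.1297, 0.003, 0.0598])
([-0.003, 0.001, -0.007], [-0.1319, 0.003, 0.0608])
```

View pics/c7.png

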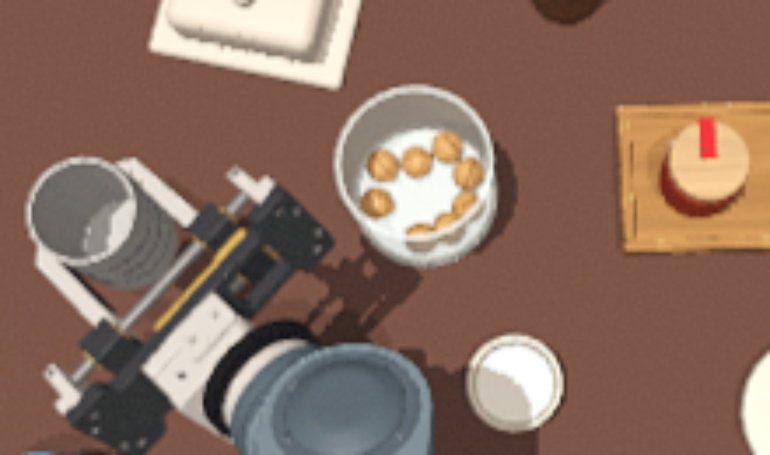

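The cup is empty and eight nuts lie flat in the canister (rim centre about (288.6,177)). Set the cup down, release, and back out.

```bash
python3 -m crank '[[[-0.003,0.001,-0.007],[-0.035,0.003,0.016],0.05],[[-0.003,0.001,-0.007],[-0.07,0.003,0.032],0.05],[[-0.003,0.001,-0.007],[-0.1,0.003,0.046],0.05],[[-0.003,0.001,-0.007],[-0.12,0.003,0.055],0.05],[[-0.003,0.001,-0.007],[-0.13,0.003,0.06],0.05],[[-0.003,0.001,-0.007],[-0.132,0.003,0.061],0.05],[[-0.003,0.001,-0.007],[-0.132,0.003,0.061],0.05]]'
sh s.sh
python3 -m crank '[[[0,0,0],[0,0,0],0.08],[[0,0,0],[0,0,0],0.094],[[0,0,0],[0,0,0],0.094],[[0,0,0],[0,0,0],0.094],[[0,0,0],[0,0,-0.03],0.094],[[0,0,0],[0,0,-0.06],0.094],[[0,0,0],[0,0,-0.09],0.094],[[0,0,0],[0.03,0,-0.09],0.094],[[0,0,0],[0.06,0,-0.09],0.094],[[0,0,0],[0.1,0,-0.08],0.094],[[0,0,0],[0.1,0,-0.08],0.094]]'
sh s.sh
python3 - <<'E'
from jrows import *
t=snap('top');np.savez('top8.npz',**t);save(t,'top8.png');g=snap('side');save(g,'side8.png');np.savez('side8.npz',**g)
c=t['color'];m=np.zeros(c.shape[:2],np.uint8);m[215:290,340:440]=(c.min(2)>185)[215:290,340:440]
k_,_=cv2.findContours(m,0,1);k_=max(k_,key=cv2.contourArea);e=cv2.fitEllipse(cv2.convexHull(k_));print('disc',e,onz(t,*e[0],.022))
m=np.zeros(c.shape[:2],np.uint8);m[215:290,340:440]=(c.max(2)<62)[215:290,340:440]
n,l,stt,ce=cv2.connectedComponentsWithStats(m);i=1+np.argmax(stt[1:,4]);print('knob',ce[i],stt[i],onz(t,*ce[i],.07))
q=read_state()['joints'];pl=np.array([.438,-.198,.25])
o=ik(pl,down(90),k,s4,c6,20,q0=np.array([-.66,-.2,1.9,0,1.43,-.66]));print([x.round(2) for x in o]);rows(q,o[0],9,.094)
E
```

```text
t: 30.32
ee_pos: [0.5509, 0.3153, 0.0619]
tool_rot: [-2.107, -0.978, -1.344]
ft_force: [0.2, -0.5, -1.5]
finger_gap: 0.695
gripper_force: 25.0
t 30.32 p [0.5509 0.3153 0.0619] R [-2.107 -0.978 -1.344] q [0.0221, 0.2627, 2.2508, 1.9077, 0.8049, -0.9121] F [ 0.2 -0.5 -1.5] gap 65.3 gf 25.0
t: 31.23
ee_pos: [0.5356, 0.2946, 0.1972]
tool_rot: [-2.095, -0.989, -1.364]
ft_force: [0.5, -0.6, 0.4]
finger_gap: 1.002
gripper_force: 0.0
t 31.23 p [0.5356 0.2946 0.1972] R [-2.095 -0.989 -1.364] q [-0.0346, -0.1555, 2.327, 1.5442, 0.7976, -0.4554] F [ 0.5 -0.6  0.4] gap 94.2 gf 0.0
disc ((404.65960693359375, 247.82916259765625), (44.36606979370117, 46.08932113647461), 141.64186096191406) [ 0.43530256 -0.18978696  0.022     ]
knob [401.4375 247.25  ] [399 239   9  17  32] [ 0.43422251 -0.17064976  0.07      ]
[array([-0.66, -0.2 ,  1.93, -0.  ,  1.41, -0.66])]
[[0.036, -0.059, -0.144],[-0.0, 0.026, -0.016],0.094],    # [0.543 0.266 0.196] w [0.39 0.07 0.33]
[[0.072, -0.137, -0.276],[-0.008, 0.054, -0.037],0.094],    # [0.549 0.23  0.199] w [0.41 0.04 0.35]
[[0.11, -0.234, -0.393],[-0.021, 0.084, -0.066],0.094],    # [0.552 0.187 0.199] w [0.42 0.01 0.37]
[[0.151, -0.348, -0.491],[-0.039, 0.116, -0.103],0.094],    # [0.55  0.135 0.198] w [ 0.44 -0.02  0.4 ]
[[0.195, -0.477, -0.569],[-0.06, 0.148, -0.148],0.094],    # [0.542 0.076 0.199] w [ 0.44 -0.06  0.42]
[[0.242, -0.619, -0.622],[-0.081, 0.178, -0.203],0.094],    # [0.528 0.012 0.202] w [ 0.45 -0.09  0.45]
[[0.292, -0.77, -0.649],[-0.101, 0.206, -0.268],0.094],    # [ 0.506 -0.057  0.211] w [ 0.45 -0.13  0.48]
[[0.346, -0.928, -0.647],[-0.118, 0.228, -0.341],0.094],    # [ 0.476 -0.128  0.227] w [ 0.45 -0.16  0.5 ]
[[0.403, -1.089, -0.615],[-0.13, 0.244, -0.422],0.094],    # [ 0.438 -0.198  0.25 ] w [ 0.44 -0.2   0.53]
```

View pics/top8.png

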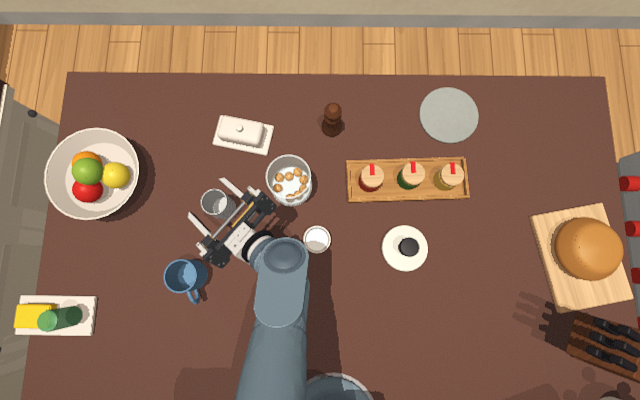

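Cup stands upright at (216,203), the canister is open at (289,178) with the nuts in, the jars are aligned in the tray, and the lid is at (405,248) with its knob at (409,247).

```bash
python3 -m crank '[[[0.036,-0.059,-0.144],[0,0.026,-0.016],0.094],[[0.036,-0.059,-0.144],[0,0.026,-0.016],0.094],[[0.072,-0.137,-0.276],[-0.008,0.054,-0.037],0.094],[[0.072,-0.137,-0.276],[-0.008,0.054,-0.037],0.094],[[0.11,-0.234,-0.393],[-0.021,0.084,-0.066],0.094],[[0.11,-0.234,-0.393],[-0.021,0.084,-0.066],0.094],[[0.151,-0.348,-0.491],[-0.039,0.116,-0.103],0.094],[[0.151,-0.348,-0.491],[-0.039,0.116,-0.103],0.094],[[0.195,-0.477,-0.569],[-0.06,0.148,-0.148],0.094],[[0.195,-0.477,-0.569],[-0.06,0.148,-0.148],0.094],[[0.242,-0.619,-0.622],[-0.081,0.178,-0.203],0.094],[[0.242,-0.619,-0.622],[-0.081,0.178,-0.203],0.094],[[0.292,-0.77,-0.649],[-0.101,0.206,-0.268],0.094],[[0.292,-0.77,-0.649],[-0.101,0.206,-0.268],0.094],[[0.346,-0.928,-0.647],[-0.118,0.228,-0.341],0.094],[[0.346,-0.928,-0.647],[-0.118,0.228,-0.341],0.094],[[0.346,-0.928,-0.647],[-0.118,0.228,-0.341],0.094]]'
sh s.sh
python3 - <<'E'
from h import *
t=dict(np.load('top8.npz'));g=snap('side');save(g,'side9.png')
def blob(f,bx,thr):
    c=f['color'].max(2);m=np.zeros(c.shape,np.uint8);u0,v0,u1,v1=bx;m[v0:v1,u0:u1]=c[v0:v1,u0:u1]<thr
    n,l,s,ce=cv2.connectedComponentsWithStats(m);i=1+np.argmax(s[1:,4]);return ce[i],s[i]
for thr in(60,75,90):
    a,b=blob(t,(392,230,425,262),thr);print('top',thr,a,b,onz(t,*a,.074).round(4))
a=np.hstack([cv2.resize(t['color'][215:280,370:440],None,fx=5,fy=5)[:,:,::-1],cv2.resize(g['color'][160:225,345:415],None,fx=5,fy=5)[:,:,::-1]])
cv2.imwrite('pics/c9.png',a)
# canister rim centre in top8
c=t['color'].astype(int)
E
```

```text
t: 32.75
ee_pos: [0.4739, -0.1317, 0.225]
tool_rot: [-2.199, -2.21, -0.255]
ft_force: [0.4, -0.5, 0.5]
finger_gap: 1.001
gripper_force: 0.0
t 32.75 p [ 0.4739 -0.1317  0.225 ] R [-2.199 -2.21  -0.255] q [-0.5982, -0.1943, 1.9766, 0.1672, 1.3457, -0.6396] F [ 0.4 -0.5  0.5] gap 94.1 gf 0.0
top 60 [401.4516129  247.38709677] [399 239   9  17  31] [ 0.4337 -0.1698  0.074 ]
top 75 [408.47311828 244.88172043] [399 238  19  18  93] [ 0.4402 -0.1877  0.074 ]
top 90 [409.1441048  246.01746725] [399 238  20  18 229] [ 0.4373 -0.1893  0.074 ]
```

View pics/c9.png

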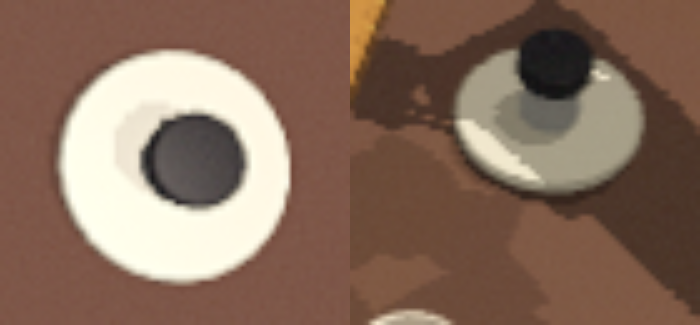

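```bash
python3 - <<'E'
from h import *
t=dict(np.load('top8.npz'));g=grab_frame('side')
print(onz(t,410,247,.076),onz(t,405,248.2,.022),onz(g,385.6,169.5,.076), onz(g,345+200/5,160+119/5,.022))
print('rim',onz(t,288.6,177.1,.115))
for z in(.15,.052): print(to((.4365,-.192,z),down(90)))
E
```

```text
[ 0.43479772 -0.19084901  0.076     ] [ 0.43433431 -0.19066212  0.022     ] [ 0.43739675 -0.19374796  0.076     ] [ 0.43131321 -0.18220345  0.022     ]
rim [0.60251161 0.11594591 0.115     ]
([0.105, -0.13, 0.006], [-0.0719, -0.0448, 0.0602])
([0.105, -0.13, 0.006], [-0.0845, -0.0551, 0.1568])
```

```bash
python3 -m crank '[[[0.05,-0.065,0.003],[-0.035,-0.022,0.03],0.094],[[0.105,-0.13,0.006],[-0.072,-0.045,0.06],0.094],[[0.105,-0.13,0.006],[-0.072,-0.045,0.06],0.094],[[0.105,-0.13,0.006],[-0.072,-0.045,0.06],0.094],[[0.105,-0.13,0.006],[-0.072,-0.045,0.06],0.094]]'
sh s.sh;python3 -c "
from h import *
print(to((.4365,-.192,.051),down(90)))"
```

```text
t: 33.27
ee_pos: [0.4364, -0.1907, 0.1498]
tool_rot: [-2.219, -2.222, 0.0]
ft_force: [-1.3, -0.2, 0.6]
finger_gap: 0.999
gripper_force: 0.0
t 33.27 p [ 0.4364 -0.1907  0.1498] R [-2.219 -2.222  0.   ] q [-0.6508, -0.1115, 2.0394, -0.0, 1.2149, -0.6522] F [-1.3 -0.2  0.6] gap 93.9 gf 0.0
([-0.001, -0.001, 0.001], [-0.0013, 0.0002, 0.0988])
```

```bash
python3 -m crank '[[[0,0,0],[-0.001,0,0.04],0.094],[[0,0,0],[-0.001,0,0.08],0.094],[[0,0,0],[-0.001,0,0.099],0.094],[[0,0,0],[-0.001,0,0.099],0.094],[[0,0,0],[-0.001,0,0.099],0.03],[[0,0,0],[-0.001,0,0.099],0.03],[[0,0,0],[-0.001,0,0.099],0.03],[[0,0,0],[-0.001,0,0.099],0.03],[[0,0,0],[-0.001,0,0.099],0.03],[[0,0,0],[-0.001,0,0.099],0.03],[[0,0,0],[-0.001,0,0.099],0.03],[[0,0,0],[-0.001,0,0.099],0.03]]' 25
sh s.sh
python3 -m crank '[[[0,0,0],[0,0,-0.04],0.03],[[0,0,0],[0,0,-0.08],0.03],[[0,0,0],[0,0,-0.12],0.03],[[0,0,0],[0,0,-0.16],0.03],[[0,0,0],[0,0,-0.17],0.03],[[0,0,0],[0.306,0.168,-0.17],0.03],[[0,0,0],[0.306,0.168,-0.17],0.03],[[0,0,0],[0.306,0.168,-0.17],0.03],[[0,0,0],[0.306,0.168,-0.17],0.03],[[0,0,0],[0.306,0.168,-0.17],0.03],[[0,0,0],[0.306,0.168,-0.17],0.03],[[0,0,0],[0.306,0.168,-0.17],0.03],[[0,0,0],[0.306,0.168,-0.17],0.03],[[0,0,0],[0.306,0.168,-0.17],0.03],[[0,0,0],[0.306,0.168,-0.17],0.03],[[0,0,0],[0.306,0.168,-0.17],0.03],[[0,0,0],[0.306,0.168,-0.17],0.03]]'
sh s.sh
python3 - <<'E'
from h import *
print(to((.6045,.1135,.1575),down(90)))
t=snap('top');g=snap('side');save(g,'side10.png')
a=np.hstack([cv2.resize(t['color'][130:230,230:350],None,fx=3.3,fy=3.3)[:,:,::-1],cv2.resize(g['color'][160:260,250:370],None,fx=3.3,fy=3.3)[:,:,::-1]])
cv2.imwrite('pics/c10.png',a)
E
```

```text
t: 34.27
ee_pos: [0.4374, -0.1937, 0.0531]
tool_rot: [2.217, 2.222, -0.002]
ft_force: [-2.2, 1.3, 3.4]
finger_gap: 0.528
gripper_force: 25.0
t 34.27 p [ 0.4374 -0.1937  0.0531] R [ 2.217e+00  2.222e+00 -2.000e-03] q [-0.6534, 0.0446, 2.0896, -0.0022, 1.0043, -0.6544] F [-2.2  1.3  3.4] gap 49.6 gf 25.0
t: 35.68
ee_pos: [0.6037, 0.1126, 0.2203]
tool_rot: [2.219, 2.222, -0.005]
ft_force: [0.8, 0.4, -3.7]
finger_gap: 0.528
gripper_force: 25.0
t 35.68 p [0.6037 0.1126 0.2203] R [ 2.219  2.222 -0.005] q [0.0016, 0.1514, 1.6384, -0.0036, 1.3528, 0.0008] F [ 0.8  0.4 -3.7] gap 49.6 gf 25.0
([-0.001, 0.004, 0.002], [0.0012, 0.0009, 0.0628])
```

View pics/c10.png

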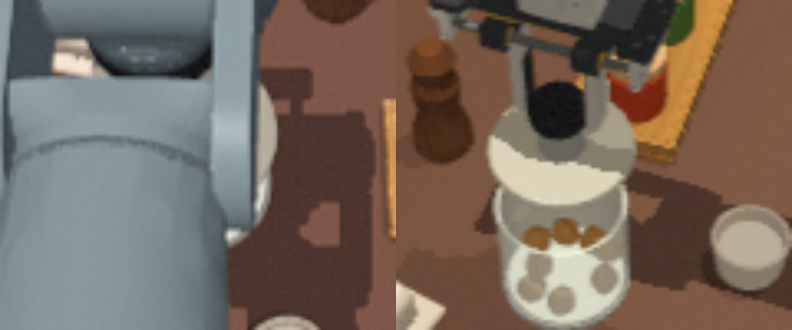

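The side view shows the lid held level above the canister mouth, centred. Lower it.

```bash
python3 -m crank '[[[0,0.003,0],[0.001,0.001,0.02],0.03],[[0,0.003,0],[0.001,0.001,0.035],0.03],[[0,0.003,0],[0.001,0.001,0.045],0.03],[[0,0.003,0],[0.001,0.001,0.05],0.03],[[0,0.003,0],[0.001,0.001,0.055],0.03],[[0,0.003,0],[0.001,0.001,0.06],0.03],[[0,0.003,0],[0.001,0.001,0.062],0.03],[[0,0.003,0],[0.001,0.001,0.062],0.03]]'
python3 -m crank '[[[0,0,0],[0,0,0],0.06],[[0,0,0],[0,0,0],0.07],[[0,0,0],[0,0,0],0.07],[[0,0,0],[0,0,-0.03],0.094],[[0,0,0],[0,0,-0.07],0.094],[[0,0,0],[0,0,-0.07],0.0]]'
sh s.sh
python3 - <<'E'
from h import *
g=snap('side');save(g,'side11.png')
cv2.imwrite('pics/c11.png',cv2.resize(g['color'][160:260,250:370],None,fx=5,fy=5)[:,:,::-1])
E
```

```text
t: 36.45
ee_pos: [0.606, 0.1139, 0.1605]
tool_rot: [2.218, 2.222, 0.002]
ft_force: [-0.4, 0.5, -2.1]
finger_gap: 0.527
gripper_force: 25.0
t: 36.95
ee_pos: [0.61, 0.1143, 0.2397]
tool_rot: [2.211, 2.216, 0.019]
ft_force: [0.2, -0.2, 2.4]
finger_gap: 0.834
gripper_force: 0.0
t 36.95 p [0.61   0.1143 0.2397] R [2.211 2.216 0.019] q [0.0028, 0.1402, 1.6152, 0.0, 1.3693, 0.0006] F [ 0.2 -0.2  2.4] gap 78.4 gf 0.0
```

View pics/c11.png

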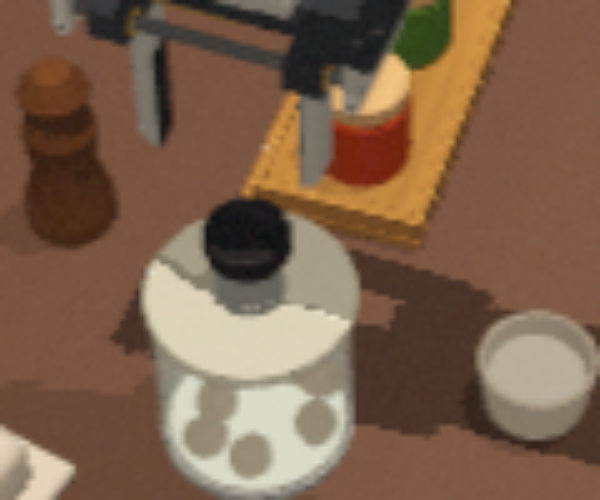

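The lid is seated flat with the knob up at crop (247,225). Close the fingers and press.

```bash
python3 -m crank '[[[0,0,0],[0,0.003,0.01],0],[[0,0,0],[0,0.003,0.03],0],[[0,0,0],[0,0.003,0.048],0],[[0,0,0],[0,0.003,0.048],0],[[0,0,0],[0,0.003,0.048],0],[[0,0,0],[0,0.003,0.048],0],[[0,0,0],[0,0.003,0.048],0]]' 20
sh s.sh;python3 -c "
from h import *
print(to((.605,.1135,.157),down(90)))"
```

```text
t: 37.58
ee_pos: [0.6088, 0.1141, 0.1822]
tool_rot: [2.218, 2.223, 0.002]
ft_force: [0.5, -0.1, -3.4]
finger_gap: 0.523
gripper_force: 20.0
t 37.58 p [0.6088 0.1141 0.1822] R [2.218e+00 2.223e+00 2.000e-03] q [0.0026, 0.1947, 1.6605, -0.0001, 1.2845, 0.0005] F [ 0.5 -0.1 -3.4] gap 49.2 gf 20.0
([0.002, 0.0, 0.002], [-0.0006, -0.0039, 0.0252])
```

```bash
python3 -m crank '[[[0,0,0],[0,0,0.002],0.08],[[0,0,0],[0,0,0.002],0.094],[[0,0,0],[0,0,0],0.094],[[0,0,0],[0,0,-0.03],0.094],[[0,0,0],[0,-0.004,-0.05],0.094],[[0,0,0],[0,-0.004,-0.05],0],[[0,0,0],[0,-0.004,-0.05],0],[[0,0,0],[0,-0.004,-0.05],0],[[0,0,0],[0,-0.004,-0.05],0],[[0,0,0],[0,-0.004,-0.05],0],[[0,0,0],[0,-0.004,-0.05],0],[[0,0,0],[0,-0.004,-0.05],0]]' 20
sh s.sh;python3 - <<'E'
from h import *
for z in(.183,.156): print(to((.605,.1135,z),down(90)))
g=snap('side')
cv2.imwrite('pics/c12.png',cv2.resize(g['color'][160:260,250:370],None,fx=5,fy=5)[:,:,::-1])
E
```

```text
t: 38.58
ee_pos: [0.6044, 0.1141, 0.2313]
tool_rot: [2.219, 2.223, 0.001]
ft_force: [0.7, -1.1, 0.6]
finger_gap: 0.418
gripper_force: 0.0
t 38.58 p [0.6044 0.1141 0.2313] R [2.219e+00 2.223e+00 1.000e-03] q [0.0025, 0.1437, 1.6267, -0.0002, 1.3706, 0.0006] F [ 0.7 -1.1  0.6] gap 39.3 gf 0.0
([0.001, 0.0, 0.002], [-0.0006, 0.0006, 0.0483])
([0.001, 0.0, 0.002], [-0.0005, 0.0006, 0.0753])
```

View pics/c12.png

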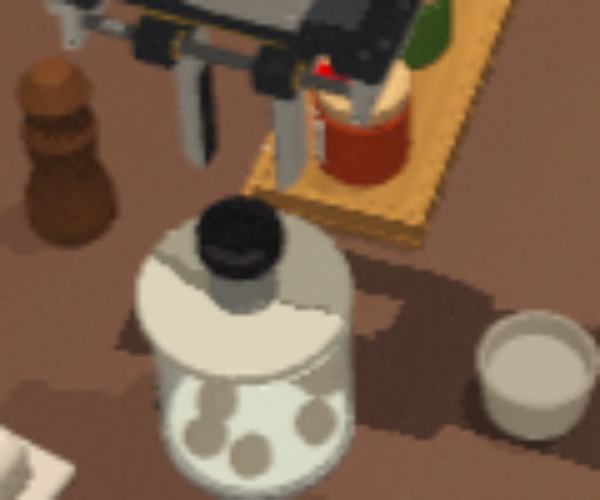

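The lid was pulled about 3 mm toward +x by the early pinch (disc now crop x 135–353 against the canister's 160–355). I'll re-centre it by gripping the knob at the right x, then shut the fingers fully up high before pressing.

```bash
python3 -m crank '[[[0,0,0],[0,0,0],0.08],[[0,0,0],[0,0,0],0.08],[[0,0,0],[0,0,0],0.08],[[0,0,0],[0,0,0],0.08],[[0,0,0],[0,0,0],0.08],[[0,0,0],[0,0,0],0.08],[[0,0,0],[0,0,0],0.08],[[0,0,0],[0,0,0.03],0.08],[[0,0,0],[0,0,0.06],0.08],[[0,0,0],[0,0,0.074],0.08],[[0,0,0],[0,0,0.074],0.08]]' 8
sh s.sh
python3 -m crank '[[[0,0,0],[0,0,0],0.04],[[0,0,0],[0,0,0],0.04],[[0,0,0],[0,0,0],0.04],[[0,0,0],[0,0,0],0.04],[[0,0,0],[0,0,0],0.04],[[0,0,0],[0,0,0],0.04],[[0,0,0],[0,0,0.001],0.04]]' 8
sh s.sh
```

```text
t: 39.55
ee_pos: [0.602, 0.114, 0.1537]
tool_rot: [-2.216, -2.221, 0.007]
ft_force: [-0.8, 0.5, 0.1]
finger_gap: 0.849
gripper_force: 0.0
t 39.55 p [0.602  0.114  0.1537] R [-2.216 -2.221  0.007] q [0.0025, 0.2133, 1.6936, -0.0002, 1.2409, 0.0005] F [-0.8  0.5  0.1] gap 79.8 gf 0.0
t: 40.13
ee_pos: [0.6066, 0.114, 0.1591]
tool_rot: [2.216, 2.22, 0.007]
ft_force: [4.6, 0.2, 4.5]
finger_gap: 0.53
gripper_force: 8.0
t 40.13 p [0.6066 0.114  0.1591] R [2.216 2.22  0.007] q [0.0024, 0.2096, 1.6874, -0.0001, 1.2377, 0.0006] F [4.6 0.2 4.5] gap 49.8 gf 8.0
```

```bash
python3 -m crank '[[[0,0,0],[0,-0.003,0],0.04],[[0,0,0],[0,-0.003,0],0.04],[[0,0,0],[0,-0.003,0],0.04],[[0,0,0],[0,-0.003,0],0.04]]' 8
sh s.sh
python3 -m crank '[[[0,0,0],[0,0,0],0.07],[[0,0,0],[0,0,0],0.07],[[0,0,0],[0,0,0],0.07],[[0,0,0],[0,0,-0.03],0.07],[[0,0,0],[0,0,-0.06],0.07],[[0,0,0],[0,0,-0.06],0],[[0,0,0],[0,0,-0.06],0],[[0,0,0],[0,0,-0.06],0],[[0,0,0],[0,0,-0.06],0],[[0,0,0],[0,0,-0.06],0],[[0,0,0],[0,0,-0.06],0],[[0,0,0],[0,0,-0.06],0],[[0,0,0],[0,0,-0.06],0],[[0,0,0],[0,0,-0.06],0],[[0,0,0],[0,0,-0.06],0],[[0,0,0],[0,0,-0.06],0],[[0,0,0],[0,0,-0.06],0],[[0,0,0],[0,0,-0.06],0]]' 20
sh s.sh;python3 - <<'E'
from h import *
for z in(.183,.156): print(to((.605,.1135,z),down(90)))
g=snap('side');save(g,'side13.png')
cv2.imwrite('pics/c13.png',cv2.resize(g['color'][160:260,250:370],None,fx=5,fy=5)[:,:,::-1])
E
```

```text
t: 40.47
ee_pos: [0.6025, 0.114, 0.1577]
tool_rot: [2.217, 2.222, 0.004]
ft_force: [4.2, 0.4, 4.1]
finger_gap: 0.53
gripper_force: 8.0
t 40.47 p [0.6025 0.114  0.1577] R [2.217 2.222 0.004] q [0.0024, 0.2038, 1.6968, -0.0002, 1.2371, 0.0005] F [4.2 0.4 4.1] gap 49.8 gf 8.0
t: 41.97
ee_pos: [0.6017, 0.1141, 0.2172]
tool_rot: [2.218, 2.223, 0.002]
ft_force: [0.1, -0.1, -0.1]
finger_gap: 0.006
gripper_force: 0.0
t 41.97 p [0.6017 0.1141 0.2172] R [2.218e+00 2.223e+00 2.000e-03] q [0.0026, 0.1477, 1.6483, -0.0001, 1.3436, 0.0005] F [ 0.1 -0.1 -0.1] gap 0.6 gf 0.0
([0.002, 0.0, 0.002], [-0.0006, 0.0032, 0.0342])
([0.002, 0.0, 0.002], [-0.0006, 0.0032, 0.0612])
```

View pics/c13.png

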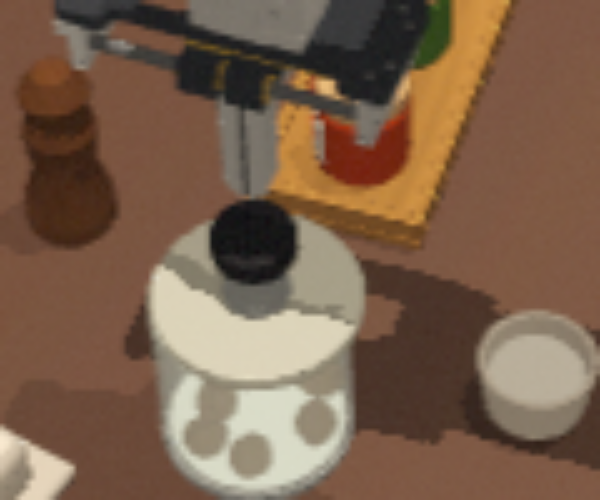

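Disc (149–366) is now centred on the canister (158–355), with the fingers shut above the knob. First stroke.

```bash
python3 -m crank '[[[0,0,0],[0,0,0.02],0],[[0,0,0],[0,0,0.034],0],[[0,0,0],[0,0,0.042],0],[[0,0,0],[0,0,0.05],0],[[0,0,0],[0,0,0.056],0],[[0,0,0],[0,0,0.06],0],[[0,0,0],[0,0,0.06],0],[[0,0,0],[0,0,0.06],0]]' 20
sh s.sh
```

```text
t: 42.68
ee_pos: [0.6016, 0.1141, 0.1584]
tool_rot: [2.218, 2.223, 0.0]
ft_force: [-5.2, -0.1, 9.5]
finger_gap: 0.004
gripper_force: 4.7
t 42.68 p [0.6016 0.1141 0.1584] R [2.218 2.223 0.   ] q [0.0026, 0.2032, 1.6962, -0.0004, 1.2415, 0.0005] F [-5.2 -0.1  9.5] gap 0.4 gf 4.7
```

```bash
python3 -m crank '[[[0,0,0],[0,0,0.003],0],[[0,0,0],[0,0,0.003],0],[[0,0,0],[0,0,0.003],0]]'
sh s.sh
python3 -m crank '[[[0,0,0],[0,0,-0.02],0],[[0,0,0],[0,0,-0.035],0],[[0,0,0],[0,0,-0.035],0],[[0,0,0],[0,0,-0.035],0],[[0,0,0],[0,0,-0.035],0]]'
sh s.sh; python3 -c "
from h import *
g=snap('side');save(g,'side14.png')"
```

```text
t: 42.93
ee_pos: [0.6017, 0.1141, 0.1571]
tool_rot: [2.218, 2.223, 0.0]
ft_force: [-8.0, -0.9, 15.6]
finger_gap: 0.002
gripper_force: 7.8
t 42.93 p [0.6017 0.1141 0.1571] R [2.218 2.223 0.   ] q [0.0028, 0.2046, 1.697, -0.0007, 1.2391, 0.0005] F [-8.  -0.9 15.6] gap 0.2 gf 7.8
t: 43.35
ee_pos: [0.6009, 0.1141, 0.1875]
tool_rot: [-2.219, -2.224, 0.001]
ft_force: [-0.0, -0.8, 0.2]
finger_gap: 0.003
gripper_force: 0.0
t 43.35 p [0.6009 0.1141 0.1875] R [-2.219e+00 -2.224e+00  1.000e-03] q [0.0025, 0.1734, 1.6748, -0.0002, 1.2939, 0.0005] F [-0.  -0.8  0.2] gap 0.3 gf 0.0
```

Stop reached (15.6 N at z = 0.157) and the knob came back up. Strokes two and three, then retreat.

```bash
for i in 1; do
python3 -m crank '[[[0,0,0],[0,0,0.01],0],[[0,0,0],[0,0,0.02],0],[[0,0,0],[0,0,0.03],0],[[0,0,0],[0,0,0.036],0],[[0,0,0],[0,0,0.036],0],[[0,0,0],[0,0,0.036],0],[[0,0,0],[0,0,0.036],0]]'
python3 -m crank '[[[0,0,0],[0,0,-0.02],0],[[0,0,0],[0,0,-0.036],0],[[0,0,0],[0,0,-0.036],0],[[0,0,0],[0,0,-0.036],0],[[0,0,0],[0,0,-0.036],0]]'
python3 -m crank '[[[0,0,0],[0,0,0.01],0],[[0,0,0],[0,0,0.02],0],[[0,0,0],[0,0,0.03],0],[[0,0,0],[0,0,0.036],0],[[0,0,0],[0,0,0.036],0],[[0,0,0],[0,0,0.036],0],[[0,0,0],[0,0,0.036],0]]'
python3 -m crank '[[[0,0,0],[0,0,-0.02],0],[[0,0,0],[0,0,-0.036],0],[[0,0,0],[0,0,-0.036],0],[[0,0,0],[0,0,-0.036],0],[[0,0,0],[0,0,-0.07],0],[[0,0,0],[0,0,-0.11],0],[[0,0,0],[-0.1,-0.1,-0.14],0],[[0,0,0],[-0.2,-0.15,-0.14],0],[[0,0,0],[-0.25,-0.15,-0.14],0],[[0,0,0],[-0.3,-0.15,-0.14],0],[[0,0,0],[-0.35,-0.15,-0.14],0],[[0,0,0],[-0.45,-0.15,-0.14],0],[[0,0,0],[-0.45,-0.15,-0.14],0],[[0,0,0],[-0.45,-0.15,-0.14],0],[[0,0,0],[-0.45,-0.15,-0.14],0],[[0,0,0],[-0.45,-0.15,-0.14],0]]'
done | egrep 't:|pos|ft_'
python3 - <<'E'
from m import *
f=snap('top');g=snap('side');save(g,'side15.png');save(f,'top15.png')
jars(f,[(355,150,390,190),(396,150,428,190),(438,150,470,190)],.08)
jars(g,[(309,168,336,192),(318,144,344,170),(330,124,355,150)],.08)
a=np.vstack([f['color'][100:300,170:490],g['color'][110:310,180:500]]);cv2.imwrite('pics/f.png',cv2.resize(a,None,fx=1.49,fy=1.49)[:,:,::-1])
E
```

```text
t: 43.98
ee_pos: [0.6025, 0.1141, 0.157]
tool_rot: [2.217, 2.222, 0.003]
ft_force: [-9.0, 0.1, 23.7]
t: 44.4
ee_pos: [0.6005, 0.1141, 0.1865]
tool_rot: [-2.218, -2.223, 0.002]
ft_force: [-0.2, -0.7, -0.3]
t: 44.98
ee_pos: [0.6021, 0.1141, 0.157]
tool_rot: [2.217, 2.223, 0.001]
ft_force: [-10.6, -1.4, 26.9]
t: 46.32
ee_pos: [0.4634, -0.2703, 0.2875]
tool_rot: [-2.218, -2.221, -0.002]
ft_force: [0.5, -0.3, -0.1]
jar [372.6 170.6] diam mm [ 78.4 101.3] W [ 0.6308 -0.0991  0.08  ] stripdir 24.3 55
jar [413.5 170.2] diam mm [ 65.2 103.6] W [ 0.633  -0.2052  0.08  ] stripdir 9.3 56
jar [450.  172.1] diam mm [56.5 80.3] W [ 0.629  -0.2997  0.08  ] stripdir -25.5 54
jar [321.7 175.4] diam mm [42.3 60.2] W [ 0.6188 -0.0972  0.08  ] stripdir 0.1 32
jar [330.8 152.3] diam mm [40.8 59.5] W [ 0.6266 -0.2041  0.08  ] stripdir -1.3 28
jar [341.4 132.7] diam mm [38.8 59.5] W [ 0.6247 -0.3053  0.08  ] stripdir -6.0 23
```

View pics/f.png

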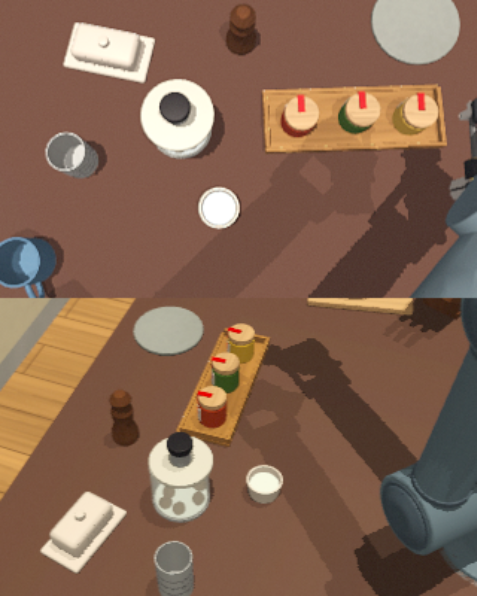

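The lid is seated with the knob up and the nuts inside, the cup stands empty, and the three jars are upright in the tray with labels to the front (within about 8°). The bystanders have not moved. Handing in.

```bash
python3 -c "
from station import *
print(finish_job())"
```

```text
the job is handed in; nothing more can be done
None
```

I finished the whole task and handed the job in at about 46 s of the 210 s allowed; no verdict came back, but the last pictures showed everything in place.

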